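# Laser-mark a batch of trophy plinths

### The arm

A 6-joint arm with a two-finger parallel gripper is mounted at the origin on the work surface. World frame = base frame: x ahead of the robot, y to its left, z up, the work surface at z = 0. Lengths are in m, angles in rad, forces in N, time in s.
With the tool pointing down it reaches from about 0.35 to 0.775 m from the base axis. Payload 5.5 kg.
Tool frame: the origin (TCP) lies on the centre line of the jaws, within the pads' length; the fingertips stand 8 mm ahead of it and the grasp point (between the pads) lies 11 mm behind it; z points along the fingers, y is the direction in which the jaws open and shut (so a half turn about z gives the same grasp; the last joint's range is limited). The gripper opens to 85 mm and grips with 20 to 120 N. Pads are 22 mm wide; open, the fingers measure 114 mm over their backs; the gripper's body (76 mm by 85 mm) begins 54 mm behind the grasp point. The pads swing forward as they close: fully open they stand 13 mm farther back than shut.
Start: joints at [1.002, 0.313, 0.046, 1.304, 0, 1.431], TCP at [0.239, 0.523, 0.212] pointing down, gripper open.
Joint ranges: [-2.76, 2.76], [-0.86, 1.69], [-1.03, 1.26], [-2.2, 2.34], [-1.47, 1.5], [-3.14, 3.14]. Speed limits (rad/s): [2.57, 2.57, 3.14, 3.14, 3.14, 3.14].

### API

Orientations are given as a unit quaternion [w, x, y, z].
In Python, from workcell import env gives the robot as it stands. The module is installed in compiled form; this text tells all that it offers.
- The arm moves only by the tool play_rows, never from a script. Its argument "steps" is a list of rows, each an object with "claw": the closure in counts, from 0 (fully open) to 255 (shut); "dp": the shift along the tool's x, y, z in m, a list of three; "angular": the turn, a rotation vector about the tool's x, y, z in degrees, a list of three. In form: [{"claw": claw, "dp": [dx, dy, dz], "angular": [wx, wy, wz]}, ...]. A call has exactly 8 rows; each row shifts and turns the commanded pose from where the row before left it, along the tool's axes as they then stand; what a row does not reach is not made up. A row lasts 1/12 s, in which the tool goes at most 41.7 mm and 7.16 degrees, less where a joint would pass 70% of its speed; a pose out of reach is approached as far as the arm can. A call is refused whole if a number of a shift passes 0.0417 or a number of a turn 7.16, either way. A call with a gripper value outside its range is refused whole. The fingers move at their own pace and stop on an object; "force" is the grip in N (left out, the last holds). Time passes only in rows, so rows that do not move let the fingers close, or fill a call up. It gives the time, the measured TCP pose, the force and the opening at its end, in the units of the state.
- env.get_state(): the state, without advancing time (a new reading comes with each control period).
- env.read_camera(name): name is "scene" or "top"; returns (picture, depth): 384x512x3 uint8, red, green, blue; 384x512 float32, m along the optical axis (not along the pixel's ray), 0 where there is no reading.
- env.calibration(name): a dict with "fx", "fy", "cx", "cy" (pixels), "k1" (the pictures are not rectified: a ray, as slopes to the right and down, at radius r is drawn at 1 + k1 r^2 times it, then the intrinsics apply), "world_from_camera" (4x4, takes a point from camera to world coordinates). Camera axes: x right, y down, z forward; pixel columns grow to the right and rows downward; lengths in m; the calibration is good to about 2 mm. A picture is of the moment at which its call begins. calibration takes no time and is no camera call.
- env.hand_in(): hands the job in, once; it reports no verdict.
The state is a dict: "clock": time; "joint_pos": joint angles; "qvel": joint speeds; "tau": joint torques, N m; "tcp_pos": TCP position; "orientation": TCP orientation; "wrist_force": force on the tool from outside, world axes, zero at the start; "ft_torque": the same for the moment, N m; "finger_gap": finger opening in m.
Only numpy, scipy, OpenCV 4.12 (cv2) and the standard library are available. Lean on these libraries where they do the work, as an engineer would, in place of code of your own. Each camera call takes 0.05 s, during which the arm holds its last target. There are 200 camera calls.

### The job

Drop all the black trophy plinths on the bench one by one into the pockets of the marking jig, brass plate up and fully home, then swing the toggle clamp over onto them until it locks, press the green start button right down once they are clamped, and swing the clamp all the way back. Then put the plinths upright into the blue tray, one in each cell, leaving the clamp open. Never press the button with the clamp not closed, and leave everything else on the bench where it is.

Things in the scene. Friction and masses are not known exactly. Their poses are not given: they have to be found in the camera images.
- plinth1_c (a point): trophy plinth (two to four of plinth1..4 stand on the bench, the rest are absent): black stepped block 38 mm tall, about 110 g, foot 40 x 40 x 14 mm, on it a centred body 34 x 34 x 24 mm with a square brass plate on top. Point at its centre, 19 mm above its underside; z up, x and y square to its sides; a quarter turn makes no difference
- plinth2_c (a point): trophy plinth (two to four of plinth1..4 stand on the bench, the rest are absent): black stepped block 38 mm tall, about 110 g, foot 40 x 40 x 14 mm, on it a centred body 34 x 34 x 24 mm with a square brass plate on top. Point at its centre, 19 mm above its underside; z up, x and y square to its sides; a quarter turn makes no difference
- plinth3_c (a point): trophy plinth (two to four of plinth1..4 stand on the bench, the rest are absent): black stepped block 38 mm tall, about 110 g, foot 40 x 40 x 14 mm, on it a centred body 34 x 34 x 24 mm with a square brass plate on top. Point at its centre, 19 mm above its underside; z up, x and y square to its sides; a quarter turn makes no difference
- plinth4_c (a point): trophy plinth (two to four of plinth1..4 stand on the bench, the rest are absent): black stepped block 38 mm tall, about 110 g, foot 40 x 40 x 14 mm, on it a centred body 34 x 34 x 24 mm with a square brass plate on top. Point at its centre, 19 mm above its underside; z up, x and y square to its sides; a quarter turn makes no difference
- pocket1 (a point): (-y end of the row) centre of the floor of a pocket of the jig, 8 mm above the bench; square pocket 50 x 50 mm, 12 mm deep; a seated plinth's centre is 19 mm above this point. Axes as the jig's: x across the row, to the laser head; y along it; z up. The jig's aluminium pocket block, fixed, is 80 (x) x 260 (y) x 20 mm high
- pocket2 (a point): centre of the floor of a pocket of the jig, 8 mm above the bench; square pocket 50 x 50 mm, 12 mm deep; a seated plinth's centre is 19 mm above this point. Axes as the jig's: x across the row, to the laser head; y along it; z up. Four pockets in a row, 60 mm apart
- pocket3 (a point): centre of the floor of a pocket of the jig, 8 mm above the bench; square pocket 50 x 50 mm, 12 mm deep; a seated plinth's centre is 19 mm above this point. Axes as the jig's: x across the row, to the laser head; y along it; z up. Behind the block: red clamp brackets 62 mm high
- pocket4 (a point): (+y end of the row) centre of the floor of a pocket of the jig, 8 mm above the bench; square pocket 50 x 50 mm, 12 mm deep; a seated plinth's centre is 19 mm above this point. Axes as the jig's: x across the row, to the laser head; y along it; z up. The white laser head, 205 mm high, begins 215 mm behind the row
- clamp_pivot (a point): centre of the clamp's hinge, fixed, 50 mm above the bench and 85 mm behind (jig's +x) the middle of the row of pockets; hinge axis along the jig's y; axes as the jig's. The clamp's two rails, 8 mm square and 220 mm long along y, lie 71 and 99 mm from the hinge along the arm, level with it when closed; when open they stand up to 100 mm above it, over the jig's base behind the pockets
- clamp (a joint): angle (rad) of the toggle clamp: arm 14 mm wide carrying two black rails along the row and a red cross bar. 0: flat, rails on the tops of seated plinths (-0.04 if none); 1.8: up, leaning back on its stop. An over-centre spring drives it from about 1.1 rad to the nearer end and holds it there; about 5 N at the bar moves it. A plinth not fully home keeps it from closing
- clamp_bar (a point): middle of the clamp's red cross bar: round, 14 mm thick, 110 mm long, along the jig's y, stem 12 mm thick at its middle; pinch or push it beside the stem. It turns about the pivot: closed, it is 155 mm to the jig's -x of the pivot and 30 mm above it; open (1.8), 64 mm to +x and 144 mm above
- start (a joint): travel (m) of the green start button, 32 mm across, in a grey housing: 0 up, 0.006 fully down, pressed straight down with about 5 N; it springs back. Pressing fires the laser
- start_top (a point): centre of the top face of the start button (moves down with it); z up
- cell1 (a point): centre of the floor of a cell of the blue tray, 4 mm above the bench; cell about 69 mm square, x and y square to its walls; a plinth standing in it has its centre 19 mm above this point. The tray is fixed, 150 x 150 mm, four cells two by two, 73 mm apart; walls and partitions 16 mm high, 4 mm thick
- cell2 (a point): centre of the floor of a cell of the blue tray, 4 mm above the bench; cell about 69 mm square, x and y square to its walls; a plinth standing in it has its centre 19 mm above this point. The tray is fixed, 150 x 150 mm, four cells two by two, 73 mm apart; walls and partitions 16 mm high, 4 mm thick
- cell3 (a point): centre of the floor of a cell of the blue tray, 4 mm above the bench; cell about 69 mm square, x and y square to its walls; a plinth standing in it has its centre 19 mm above this point. The tray is fixed, 150 x 150 mm, four cells two by two, 73 mm apart; walls and partitions 16 mm high, 4 mm thick
- cell4 (a point): centre of the floor of a cell of the blue tray, 4 mm above the bench; cell about 69 mm square, x and y square to its walls; a plinth standing in it has its centre 19 mm above this point. The tray is fixed, 150 x 150 mm, four cells two by two, 73 mm apart; walls and partitions 16 mm high, 4 mm thick
- medal_center (a point): flat brass medal, disc 50 mm across and 5 mm thick, lying among the plinths; leave alone. Point at its centre
- cup: brass trophy cup, 60 mm across, 100 mm tall, standing behind the tray; leave alone. Origin under its base
- tape: roll of clear tape, 90 mm across, 20 mm high, lying flat; leave alone. Origin under its centre
- driver_grip (a point): screwdriver lying on the bench left of the robot; leave alone. Point on its handle
- cleaner: white bottle with a blue cap, 56 mm across, 150 mm tall; leave alone. Origin under its base
- giftbox: closed cardboard gift box 90 x 90 x 50 mm; leave alone. Origin under its base
- tin: small steel tin, 48 mm across, 60 mm tall; leave alone. Origin under its base

How it is judged:
By the outcome, as a careful person would: the job done as asked, in the order asked, and still so for the second after the job is handed in, with the robot touching nothing.
Of plinth1, plinth2, plinth3, plinth4 only 2 to 4 are there at a start; the rules pass over those that are not, and their reading is None.
At some moment in a run one of plinth1, plinth2, plinth3, plinth4 may be knocked a few centimetres aside while the robot is not near it.
It also fails if it takes over 210 s, if anything falls off the work surface, if the arm or the gripper's body presses on something with over 40 N, if the wrist force passes 120 N, or if a joint passes its speed limit or range.

## Working session

There is one attempt and no reset: what is moved stays moved. The work goes in short steps, Python scripts to look and compute and a tool call to move; the robot and the scene stay as the last step left them, time stands still between calls to the robot, and variables do not carry over. Pictures are saved under pics/ and viewed, about 12 in all and at most 16, crops included, and the job is handed in when it is done.

Besides the shell and the picture viewer there is one more tool, called after "Emit:" as a command line: name --argument value ..., lists and objects as JSON in quotes. play_rows: Moves the arm, as the interface text tells. Its arguments: {"type":"object","properties":{"steps":{"type":"array","items":{"type":"object","properties":{"claw":{"type":"number"},"dp":{"type":"array","items":{"type":"number"}},"angular":{"type":"array","items":{"type":"number"}}}}},"force":{"type":"number"}},"required":["steps"]}

```bash
mkdir -p pics; cat > h.py <<'E'
import numpy as np, cv2
from workcell import env
def cam(n):
    p,d=env.read_camera(n); c=env.calibration(n); return p,d,c
def ray(c,u,v):
    x=(np.asarray(u,float)-c['cx'])/c['fx']; y=(np.asarray(v,float)-c['cy'])/c['fy']
    a,b=x.copy(),y.copy()
    for _ in range(20):
        r=a*a+b*b; a=x/(1+c['k1']*r); b=y/(1+c['k1']*r)
    return np.stack([a,b,np.ones_like(a)],-1)
def world(c,d):
    v,u=np.mgrid[:384,:512]; P=ray(c,u,v)*d[...,None]; T=np.array(c['world_from_camera'])
    return P@T[:3,:3].T+T[:3,3]
def onz(c,u,v,z):
    T=np.array(c['world_from_camera']); r=T[:3,:3]@ray(c,u,v); return T[:3,3]+r*(z-T[2,3])/r[2]
def proj(c,p):
    T=np.array(c['world_from_camera']); q=T[:3,:3].T@(np.array(p)-T[:3,3]); a,b=q[:2]/q[2]; k=1+c['k1']*(a*a+b*b)
    return c['fx']*a*k+c['cx'],c['fy']*b*k+c['cy']
E
python3 - <<'E'
from h import *
for n in("top","scene"):
    p,d,c=cam(n); np.savez(n+'0.npz',p=p,d=d)
    cv2.imwrite(f'pics/{n}0.png',cv2.resize(p[...,::-1],(800,600),interpolation=cv2.INTER_CUBIC))
    print(n,np.round(c['world_from_camera'],3).tolist(),c['fx'],c['k1'])
s=env.get_state(); print(s)
E
```

```text
top [[0.022, -0.986, 0.167, 0.271], [-1.0, -0.02, 0.01, 0.02], [-0.007, -0.167, -0.986, 1.368], [0.0, 0.0, 0.0, 1.0]] 393.7924415191352 -0.11652879979914152
scene [[0.795, 0.464, -0.39, 1.017], [0.606, -0.609, 0.512, -0.658], [-0.0, -0.643, -0.766, 1.124], [0.0, 0.0, 0.0, 1.0]] 495.3383482934451 -0.17281506904003444
{'clock': 0.1, 'joint_pos': array([ 1.00240018e+00,  3.13935142e-01,  4.50709807e-02,  1.30362007e+00,
       -1.74077050e-05,  1.43119710e+00]), 'qvel': array([ 0.00065825, -0.0009662 ,  0.00269068,  0.00046234, -0.00034864,
        0.0007387 ]), 'tau': array([ 4.09419998e-03, -4.81725419e+01,  2.99242991e+01,  1.26961918e-02,
       -2.07224394e-05, -5.93611091e-06]), 'tcp_pos': array([0.23880926, 0.52250513, 0.21108365]), 'orientation': array([-2.84391407e-04,  2.12759613e-01,  9.77104209e-01, -7.94637538e-04]), 'wrist_force': array([0.40626938, 0.80055427, 0.17754965]), 'ft_torque': array([ 0.04582349,  0.01495365, -0.01173989]), 'finger_gap': 0.08584021270124319}
```

View pics/top0.png

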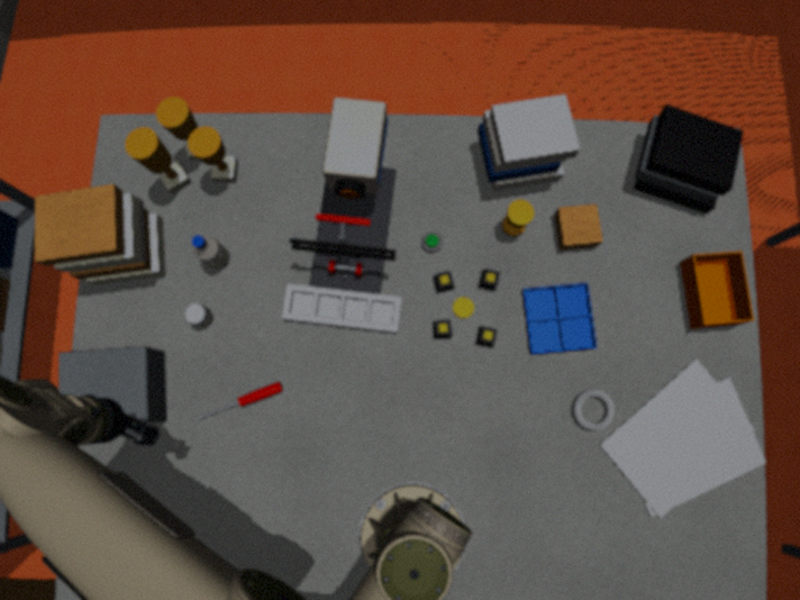

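View pics/scene0.png

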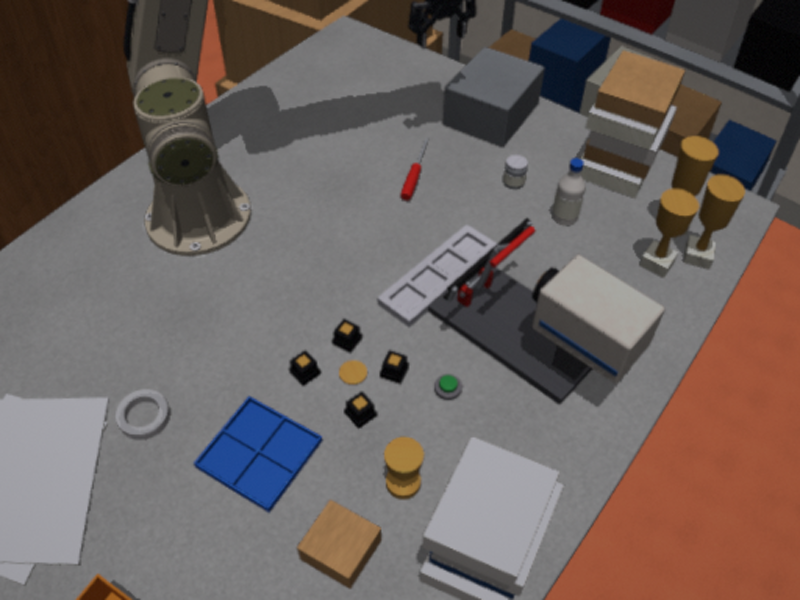

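```bash
python3 - <<'E'
from h import *
S=1.5625
D={n:np.load(n+'0.npz') for n in('top','scene')}
for n in D:
    p,d=D[n]['p'],D[n]['d']; c=env.calibration(n); W=world(c,d); hsv=cv2.cvtColor(p,cv2.COLOR_RGB2HSV)
    H,Sa,V=[hsv[...,i].astype(int) for i in range(3)]
    print(n)
    reg=(W[...,0]>.3)&(W[...,0]<.9)&(abs(W[...,1])<.5)&(d>0)
    def comps(m,lo,hi=99999):
        k,l,s,ce=cv2.connectedComponentsWithStats((m&reg).astype(np.uint8))
        for i in range(1,k):
            if lo<=s[i,4]<=hi: yield l==i,s[i,4]
    # yellow plates
    for m,a in comps((H>12)&(H<35)&(Sa>110),8):
        q=W[m]; v,u=np.nonzero(m); z=np.median(q[:,2]); ctr=onz(c,u.mean(),v.mean(),z if z<.02 or z>.05 else .038)
        print(' yellow',a,np.round([u.mean(),v.mean()],1),np.round(np.median(q,0),3),np.round(ctr,4))
    for m,a in comps((H>45)&(H<85)&(Sa>90),8):
        v,u=np.nonzero(m); q=W[m]; print(' green',a,np.round(np.median(q,0),3),np.round(onz(c,u.mean(),v.mean(),np.median(q[:,2])),4))
    for m,a in comps((H>100)&(H<125)&(Sa>130),200):
        q=W[m]; r=cv2.minAreaRect((q[:,:2]*1000).astype(np.float32)); print(' blue',a,r, np.round(np.percentile(q[:,2],[5,50,95]),3))
    for m,a in comps((V>115)&(Sa<60)&(W[...,2]>.012)&(W[...,2]<.03) if n=='top' else (V>100)&(Sa<60)&(W[...,2]>.012)&(W[...,2]<.03),150):
        q=W[m]; r=cv2.minAreaRect((q[:,:2]*1000).astype(np.float32)); print(' white',a,r,np.round(np.median(q[:,2]),3))
    # elevated dark clusters near plinths
    for m,a in comps((V<60)&(W[...,2]>.006)&(W[...,2]<.045)&(W[...,1]<.1)&(W[...,1]>-.2),20):
        q=W[m]; r=cv2.minAreaRect((q[:,:2]*1000).astype(np.float32)); print(' dark',a,r)
    x,y,w,h=(170,130,220,110) if n=='top' else (110,125,270,200)
    k=3.6 if n=='top' else 2.9
    cv2.imwrite(f'pics/{n}0c.png',cv2.resize(p[y:y+h,x:x+w,::-1],None,fx=k,fy=k,interpolation=cv2.INTER_CUBIC))
E
```

```text
top
 yellow 34 [120.1  72.6] [0.878 0.498 0.182] [0.8777 0.4974 0.1818]
 yellow 436 [131.9  92.7] [0.812 0.456 0.169] [0.811  0.4543 0.1691]
 yellow 8 [219.  122.4] [0.709 0.159 0.17 ] [0.7094 0.1597 0.1704]
 yellow 337 [331.  138.9] [ 0.689 -0.214  0.098] [ 0.6851 -0.2116  0.0982]
 yellow 698 [369.9 144.5] [ 0.685 -0.358  0.049] [ 0.688  -0.3611  0.038 ]
 yellow 45 [284.  178.6] [ 0.557 -0.058  0.039] [ 0.5579 -0.0578  0.038 ]
 yellow 43 [313.5 177.2] [ 0.566 -0.161  0.038] [ 0.5649 -0.1598  0.038 ]
 yellow 150 [296.2 196.4] [ 0.503 -0.103  0.004] [ 0.5023 -0.1031  0.0044]
 yellow 47 [283.1 209.4] [ 0.451 -0.055  0.039] [ 0.4504 -0.0557  0.038 ]
 yellow 44 [312.  214.1] [ 0.437 -0.154  0.038] [ 0.4365 -0.1542  0.038 ]
 green 60 [ 0.652 -0.03   0.022] [ 0.6514 -0.0295  0.0221]
 blue 295 ((814.3001708984375, -201.3118896484375), (191.9716033935547, 97.15763854980469), 65.42147827148438) [0.065 0.085 0.092]
 blue 1759 ((480.8390197753906, -317.3408508300781), (151.02969360351562, 150.2369384765625), 7.339393615722656) [-0.     0.005  0.016]
 white 876 ((494.57122802734375, 168.62168884
[... 1686 characters left out ...]
2) [0.001 0.005 0.017]
 white 942 ((497.25750732421875, 167.89588928222656), (265.03326416015625, 84.69294738769531), 84.275634765625) 0.02
 dark 437 ((680.44482421875, 86.07675170898438), (45.73917770385742, 299.48846435546875), 86.32868194580078)
 dark 199 ((456.1210632324219, -59.89311218261719), (39.424095153808594, 41.87009811401367), 7.859643936157227)
 dark 200 ((442.76776123046875, -156.88160705566406), (39.197837829589844, 37.720802307128906), 79.14354705810547)
 dark 206 ((563.6429443359375, -61.8118782043457), (40.576663970947266, 40.695030212402344), 17.074878692626953)
 dark 215 ((569.2665405273438, -163.40524291992188), (37.5798454284668, 40.194698333740234), 77.81558227539062)
```

View pics/top0c.png

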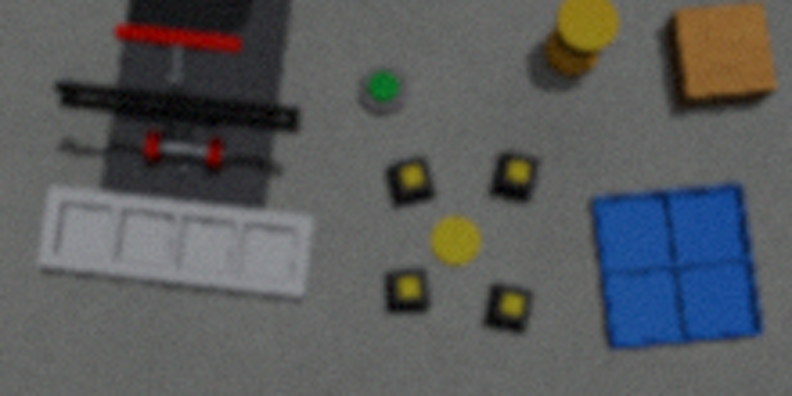

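View pics/scene0c.png

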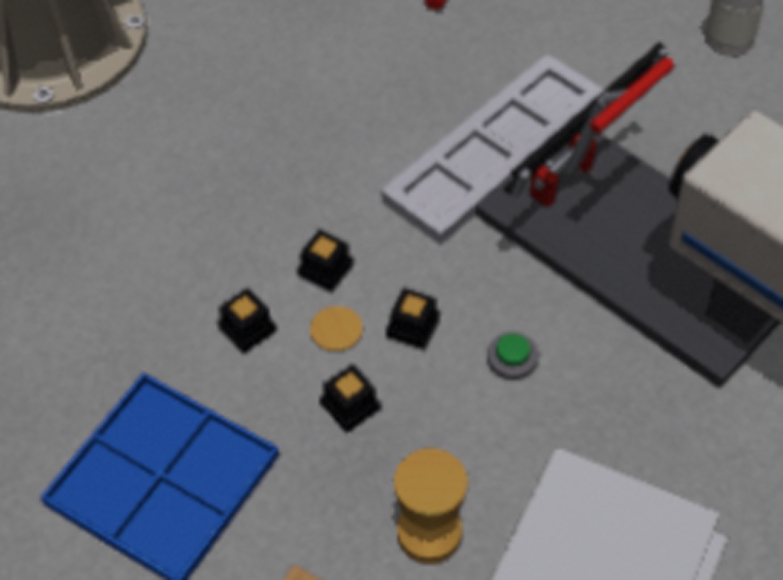

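Emit:
play_rows --force 40 --steps '[{"claw":30,"dp":[0,0,0],"angular":[0,0,7.1]},{"claw":30,"dp":[0,0,0],"angular":[0,0,7.1]},{"claw":30,"dp":[0,0,0],"angular":[0,0,7.1]},{"claw":30,"dp":[0,0,0],"angular":[0,0,7.1]},{"claw":30,"dp":[0,0,0],"angular":[0,0,7.1]},{"claw":30,"dp":[0,0,0],"angular":[0,0,7.1]},{"claw":30,"dp":[0,0,0],"angular":[0,0,7.1]},{"claw":30,"dp":[0,0,0],"angular":[0,0,7.1]}]'

```text
clock: 0.77
tcp_pos: [0.2389, 0.5227, 0.2114]
orientation: [0.0, 0.654, 0.756, -0.001]
wrist_force: [-0.6, 0.7, 0.1]
finger_gap: 0.0754
```

```bash
cat >> h.py <<'E'
def go(*targets,th0=None):
    """each target (x,y,z,theta_deg): prints turn about tool z, then tool shift (m), chained"""
    s=env.get_state(); w,x,y,z=s['orientation']; p=s['tcp_pos']
    th=np.degrees(np.arctan2(2*(x*y+w*z),1-2*(x*x+z*z)))
    ty=np.array([2*(x*y-w*z),1-2*(x*x+z*z)]); th=np.degrees(np.arctan2(ty[1],ty[0]))
    tz=[2*(x*z+w*y),2*(y*z-w*x)]
    print('t %.1f p %s th %.1f tilt %s F %s gap %.4f'%(s['clock'],np.round(p,4),th,np.round(np.degrees(tz),1),np.round(s['wrist_force'],1),s['finger_gap']))
    for t in targets:
        turn=(th-t[3]+90)%180-90; d=np.array(t[:3])-p; a=np.radians(th-turn)
        print('  turn %.1f  dp [%.4f %.4f %.4f]'%(turn,-np.sin(a)*d[0]+np.cos(a)*d[1],np.cos(a)*d[0]+np.sin(a)*d[1],-d[2]))
        p=np.array(t[:3]); th=th-turn
def plates(lo=0.033,hi=0.055):
    out={}
    for n in('top','scene'):
        p,d,c=cam(n); W=world(c,d); hsv=cv2.cvtColor(p,cv2.COLOR_RGB2HSV).astype(int)
        m=(hsv[...,0]>12)&(hsv[...,0]<35)&(hsv[...,1]>110)&(W[...,2]>lo-.004)&(W[...,2]<hi)&(abs(W[...,1])<.5)&(W[...,0]>.3)&(W[...,0]<.68)
        k,l,s,ce=cv2.connectedComponentsWithStats(m.astype(np.uint8)); out[n]=[]
        for i in range(1,k):
            if 12<s[i,4]<120:
                z=np.median(W[l==i][:,2]); u,v=ce[i]; out[n].append(np.append(onz(c,u,v,z),0))
                q=W[(W[...,2]>.006)&(W[...,2]<.045)&(np.hypot(W[...,0]-out[n][-1][0],W[...,1]-out[n][-1][1])<.034)]
                out[n][-1][3]=cv2.minAreaRect((q[:,:2]*1000).astype(np.float32))[2]
    for a in out['top']:
        b=min(out['scene'],key=lambda b:np.hypot(*(a-b)[:2]),default=a)
        print('plate top',np.round(a,3),'scene',np.round(b,3),'mean',np.round((a+b)[:3]/2,4))
    print(len(out['top']),len(out['scene']))
E
python3 -c "
from h import *
go((.452,-.056,.1,7),(.452,-.056,.023,7))"
```

```text
t 0.8 p [0.2389 0.5227 0.2114] th 8.3 tilt [-0.  -0.1] F [-0.6  0.7  0.1] gap 0.0754
  turn 1.3  dp [-0.6003 0.1410 0.1114]
  turn 0.0  dp [0.0000 0.0000 0.0770]
```

Emit:
play_rows --steps '[{"claw":30,"dp":[0,0,0],"angular":[0,0,1.3]},{"claw":30,"dp":[-0.0375,0.0088,0.007],"angular":[0,0,0]},{"claw":30,"dp":[-0.0375,0.0088,0.007],"angular":[0,0,0]},{"claw":30,"dp":[-0.0375,0.0088,0.007],"angular":[0,0,0]},{"claw":30,"dp":[-0.0375,0.0088,0.007],"angular":[0,0,0]},{"claw":30,"dp":[-0.0375,0.0088,0.007],"angular":[0,0,0]},{"claw":30,"dp":[-0.0375,0.0088,0.007],"angular":[0,0,0]},{"claw":30,"dp":[-0.0375,0.0088,0.007],"angular":[0,0,0]}]'

```text
clock: 1.43
tcp_pos: [0.3337, 0.2688, 0.1625]
orientation: [0.0, 0.659, 0.752, 0.0]
wrist_force: [-0.2, 0.4, 0.1]
finger_gap: 0.0757
```

Emit:
play_rows --steps '[{"claw":30,"dp":[-0.0375,0.0088,0.007],"angular":[0,0,0]},{"claw":30,"dp":[-0.0375,0.0088,0.007],"angular":[0,0,0]},{"claw":30,"dp":[-0.0375,0.0088,0.007],"angular":[0,0,0]},{"claw":30,"dp":[-0.0375,0.0088,0.007],"angular":[0,0,0]},{"claw":30,"dp":[-0.0375,0.0088,0.007],"angular":[0,0,0]},{"claw":30,"dp":[-0.0375,0.0088,0.007],"angular":[0,0,0]},{"claw":30,"dp":[-0.03,0.0088,0.007],"angular":[0,0,0]},{"claw":30,"dp":[0,0,0],"angular":[0,0,0]}]'

```text
clock: 2.1
tcp_pos: [0.4293, 0.0209, 0.1129]
orientation: [0.001, 0.662, 0.75, -0.0]
wrist_force: [0.5, -0.4, -0.1]
finger_gap: 0.0752
```

```bash
python3 - <<'E'
from h import *
go((.452,-.056,.1,7),(.452,-.056,.023,7))
p,d,c=cam('scene'); cv2.imwrite('pics/s1.png',cv2.resize(p[100:300,100:360,::-1],None,fx=3,fy=3,interpolation=cv2.INTER_CUBIC))
E
```

```text
t 2.1 p [0.4293 0.0209 0.1129] th 7.1 tilt [ 0.  -0.1] F [ 0.5 -0.4 -0.1] gap 0.0752
  turn 0.1  dp [-0.0791 0.0132 0.0129]
  turn 0.0  dp [0.0000 0.0000 0.0770]
```

View pics/s1.png

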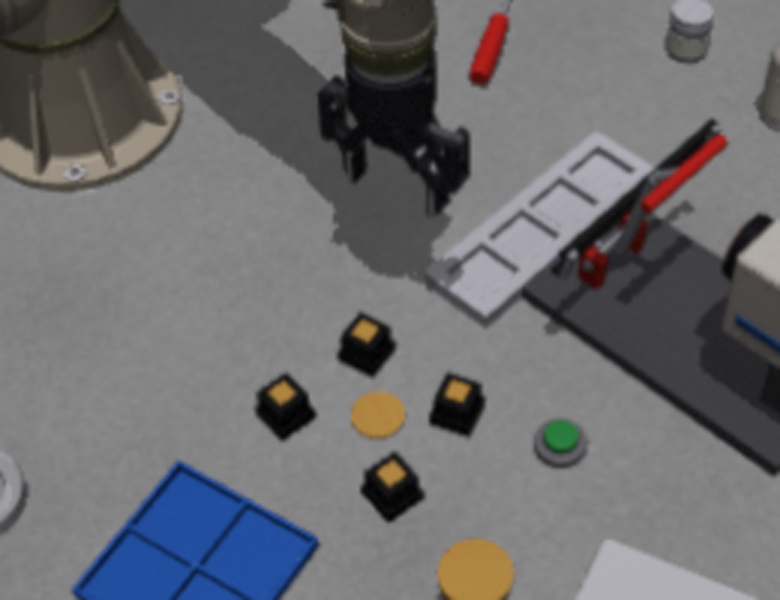

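Emit:
play_rows --steps '[{"claw":30,"dp":[-0.03,0.005,0.005],"angular":[0,0,0]},{"claw":30,"dp":[-0.03,0.005,0.005],"angular":[0,0,0]},{"claw":30,"dp":[-0.019,0.0032,0.003],"angular":[0,0,0]},{"claw":30,"dp":[0,0,0.02],"angular":[0,0,0]},{"claw":30,"dp":[0,0,0.02],"angular":[0,0,0]},{"claw":30,"dp":[0,0,0],"angular":[0,0,0]},{"claw":30,"dp":[0,0,0],"angular":[0,0,0]},{"claw":30,"dp":[0,0,0],"angular":[0,0,0]}]'

```text
clock: 2.82
tcp_pos: [0.4506, -0.0505, 0.0616]
orientation: [0.0, 0.66, 0.752, 0.0]
wrist_force: [0.2, -0.9, 0.0]
finger_gap: 0.0757
```

```bash
python3 - <<'E'
from h import *
go((.452,-.056,.024,7))
E
```

```text
t 2.8 p [ 0.4506 -0.0505  0.0616] th 7.4 tilt [0. 0.] F [ 0.2 -0.9  0. ] gap 0.0757
  turn 0.4  dp [-0.0056 0.0007 0.0376]
```

Emit:
play_rows --steps '[{"claw":30,"dp":[-0.005,0.0007,0.012],"angular":[0,0,0]},{"claw":30,"dp":[-0.001,0,0.012],"angular":[0,0,0]},{"claw":30,"dp":[0,0,0.01],"angular":[0,0,0]},{"claw":30,"dp":[0,0,0.005],"angular":[0,0,0]},{"claw":255,"dp":[0,0,0],"angular":[0,0,0]},{"claw":255,"dp":[0,0,0],"angular":[0,0,0]},{"claw":255,"dp":[0,0,0],"angular":[0,0,0]},{"claw":255,"dp":[0,0,0],"angular":[0,0,0]}]'

```text
clock: 3.48
tcp_pos: [0.4527, -0.0572, 0.0228]
orientation: [0.001, 0.66, 0.751, 0.0]
wrist_force: [0.4, -0.4, 0.3]
finger_gap: 0.0272
```

Emit:
play_rows --steps '[{"claw":255,"dp":[0,0,0],"angular":[0,0,0]},{"claw":255,"dp":[0,0,0],"angular":[0,0,0]},{"claw":255,"dp":[0,0,-0.01],"angular":[0,0,0]},{"claw":255,"dp":[0,0,-0.02],"angular":[0,0,0]},{"claw":255,"dp":[0,0,-0.02],"angular":[0,0,0]},{"claw":255,"dp":[0,0,-0.02],"angular":[0,0,0]},{"claw":255,"dp":[0,0,-0.01],"angular":[0,0,0]},{"claw":255,"dp":[0,0,0],"angular":[0,0,0]}]'

```text
clock: 4.15
tcp_pos: [0.4539, -0.0577, 0.1044]
orientation: [0.002, 0.66, 0.751, 0.001]
wrist_force: [-0.4, 0.2, -0.9]
finger_gap: -0.0001
```

```bash
python3 - <<'E'
from h import *
go((.487,.0785,.1,-5.6),(.487,.0785,.033,-5.6))
plates()
E
```

```text
t 4.2 p [ 0.4539 -0.0577  0.1044] th 7.3 tilt [ 0.3 -0.1] F [-0.4  0.2 -0.9] gap -0.0001
  turn 12.9  dp [0.1388 0.0196 0.0044]
  turn 0.0  dp [0.0000 0.0000 0.0670]
plate top [ 4.3600e-01 -1.5900e-01  3.8000e-02  8.4313e+01] scene [ 4.400e-01 -1.560e-01  4.000e-02  7.966e+01] mean [ 0.4381 -0.1573  0.0391]
1 4
```

```bash
python3 - <<'E'
from h import *
p,d,c=cam('scene'); W=world(c,d)
cv2.imwrite('pics/s2.png',cv2.resize(p[150:300,140:340,::-1],None,fx=4,fy=4,interpolation=cv2.INTER_CUBIC))
hsv=cv2.cvtColor(p,cv2.COLOR_RGB2HSV).astype(int)
m=(hsv[...,0]>12)&(hsv[...,0]<35)&(hsv[...,1]>110)&(W[...,2]<.06)&(abs(W[...,1])<.5)&(W[...,0]>.3)&(W[...,0]<.68)
k,l,s,ce=cv2.connectedComponentsWithStats(m.astype(np.uint8))
for i in range(1,k):
  if s[i,4]>8: print(s[i,4],np.round(ce[i]),np.round(np.median(W[l==i],0),3))
E
```

```text
58 [221. 210.] [ 0.453 -0.055  0.038]
57 [194. 231.] [ 0.44  -0.155  0.039]
60 [252. 230.] [ 0.561 -0.059  0.038]
213 [225. 238.] [ 0.506 -0.104  0.005]
67 [230. 257.] [ 0.569 -0.161  0.039]
494 [205. 339.] [ 0.666 -0.37   0.051]
```

View pics/s2.png

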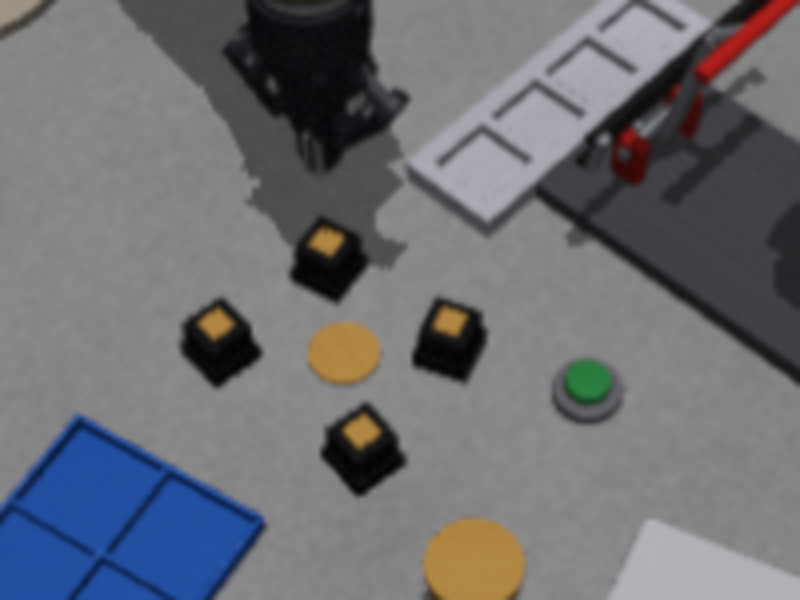

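```bash
python3 - <<'E'
from h import *
for n in('scene','top'):
    p,d,c=cam(n); W=world(c,d); s=env.get_state(); t=s['tcp_pos']; print(n,t,[np.round(proj(c,t+[0,0,dz])) for dz in(-.008,.0,.03)])
    m=(np.hypot(W[...,0]-t[0],W[...,1]-t[1])<.08)&(W[...,2]>.06)&(W[...,2]<.2)
    q=W[m]
    for lo in np.arange(.06,.2,.01):
        k=q[(q[:,2]>=lo)&(q[:,2]<lo+.01)]
        if len(k): print('%.2f'%lo,len(k),np.round(k.min(0),3),np.round(k.max(0),3))
E
```

```text
scene [ 0.45125042 -0.05688029  0.1009662 ] [array([219., 197.]), array([219., 195.]), array([219., 188.])]
0.12 11 [ 0.451 -0.068  0.121] [ 0.465 -0.06   0.13 ]
0.13 28 [ 0.442 -0.069  0.13 ] [ 0.469 -0.049  0.14 ]
0.14 23 [ 0.442 -0.07   0.141] [ 0.471 -0.052  0.15 ]
0.15 23 [ 0.45 -0.07  0.15] [ 0.469 -0.059  0.158]
0.16 33 [ 0.432 -0.073  0.16 ] [ 0.486 -0.061  0.17 ]
0.17 87 [ 0.419 -0.074  0.17 ] [ 0.494 -0.044  0.18 ]
0.18 58 [ 0.411 -0.076  0.18 ] [ 0.497 -0.043  0.19 ]
0.19 79 [ 0.403 -0.076  0.19 ] [ 0.512 -0.058  0.2  ]
top [ 0.4510959  -0.05683077  0.10081654] [array([284., 207.]), array([285., 207.]), array([285., 205.])]
```

Emit:
play_rows --steps '[{"claw":30,"dp":[0,0,0],"angular":[0,0,0]},{"claw":30,"dp":[0,0,0],"angular":[0,0,0]},{"claw":30,"dp":[0,0,0],"angular":[0,0,0]},{"claw":30,"dp":[0,0,0.02],"angular":[0,0,0]},{"claw":30,"dp":[0,0,0.025],"angular":[0,0,0]},{"claw":30,"dp":[0,0,0.025],"angular":[0,0,0]},{"claw":30,"dp":[0,0,0.012],"angular":[0,0,0]},{"claw":30,"dp":[0,0,0.005],"angular":[0,0,0]}]'

```text
clock: 5.07
tcp_pos: [0.45, -0.0565, 0.0126]
orientation: [-0.002, 0.66, 0.751, -0.001]
wrist_force: [-1.1, -0.9, -0.8]
finger_gap: 0.0752
```

```bash
python3 - <<'E'
from h import *
p,d,c=cam('scene'); W=world(c,d); go(); t=env.get_state()['tcp_pos']
ty=np.array([.992,.122,0])
for s in(-1,1):
  for dz in (-.008,.02): print(s,dz,(np.array(proj(c,t+s*.045*ty+[0,0,dz]))-[180,150])*6)
cv2.imwrite('pics/s3.png',cv2.resize(p[150:240,180:290,::-1],None,fx=6,fy=6,interpolation=cv2.INTER_CUBIC))
E
```

```text
t 5.1 p [ 0.4503 -0.0566  0.0129] th 7.3 tilt [-0.2  0.1] F [-0.7  0.3 -0.1] gap 0.0755
-1 -0.008 [164.69921397 359.85746562]
-1 0.02 [160.55264005 323.52415595]
1 -0.008 [327.10566397 438.46683012]
1 0.02 [325.46069083 402.61393728]
```

View pics/s3.png

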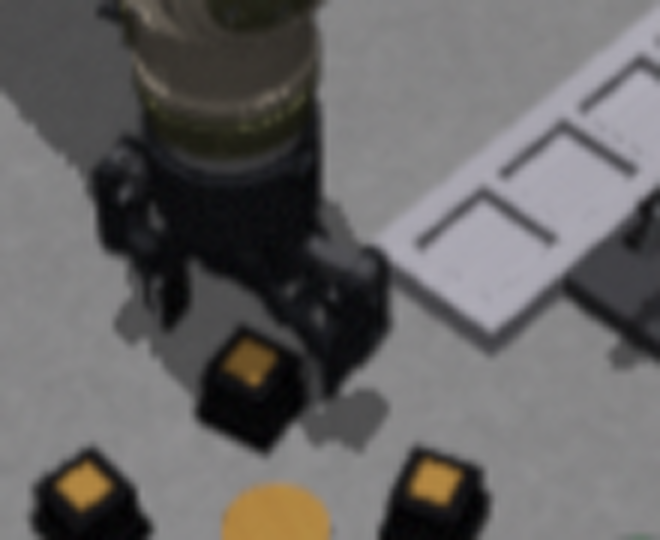

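Emit:
play_rows --steps '[{"claw":30,"dp":[-0.0005,0.0015,0.004],"angular":[0,0,0]},{"claw":30,"dp":[0,0,0.004],"angular":[0,0,0]},{"claw":30,"dp":[0,0,0.002],"angular":[0,0,0]},{"claw":255,"dp":[0,0,0],"angular":[0,0,0]},{"claw":255,"dp":[0,0,0],"angular":[0,0,0]},{"claw":255,"dp":[0,0,0],"angular":[0,0,0]},{"claw":255,"dp":[0,0,0],"angular":[0,0,0]},{"claw":255,"dp":[0,0,0],"angular":[0,0,0]}]'

```text
clock: 5.78
tcp_pos: [0.4541, -0.0576, 0.0055]
orientation: [0.001, 0.66, 0.751, 0.0]
wrist_force: [-0.4, 0.2, 4.4]
finger_gap: 0.0331
```

```bash
python3 -c "
from h import *
go((.487,.0785,.1,-5.6))"
```

```text
t 5.8 p [ 0.4541 -0.0576  0.0055] th 7.3 tilt [ 0.1 -0. ] F [-0.4  0.2  4.4] gap 0.0331
  turn 12.9  dp [0.1387 0.0195 -0.0945]
```

Emit:
play_rows --steps '[{"claw":255,"dp":[0,0,-0.008],"angular":[0,0,0]},{"claw":255,"dp":[0,0,-0.02],"angular":[0,0,0]},{"claw":255,"dp":[0,0,-0.03],"angular":[0,0,0]},{"claw":255,"dp":[0,0,-0.02],"angular":[0,0,0]},{"claw":255,"dp":[0,0,0],"angular":[0,0,6.45]},{"claw":255,"dp":[0,0,0],"angular":[0,0,6.45]},{"claw":255,"dp":[0.03,0.0045,0],"angular":[0,0,0]},{"claw":255,"dp":[0.03,0.0045,0],"angular":[0,0,0]}]'

```text
clock: 6.45
tcp_pos: [0.4685, 0.001, 0.0836]
orientation: [0.0, 0.742, 0.67, 0.0]
wrist_force: [0.5, -0.6, -1.6]
finger_gap: 0.033
```

Emit:
play_rows --steps '[{"claw":255,"dp":[0.03,0.0045,0],"angular":[0,0,0]},{"claw":255,"dp":[0.03,0.004,0],"angular":[0,0,0]},{"claw":255,"dp":[0.015,0.002,0],"angular":[0,0,0]},{"claw":255,"dp":[0,0,0],"angular":[0,0,0]},{"claw":255,"dp":[0,0,0],"angular":[0,0,0]},{"claw":255,"dp":[0,0,0],"angular":[0,0,0]},{"claw":255,"dp":[0,0,0],"angular":[0,0,0]},{"claw":255,"dp":[0,0,0],"angular":[0,0,0]}]'

```text
clock: 7.12
tcp_pos: [0.4858, 0.0741, 0.0829]
orientation: [-0.0, 0.741, 0.671, -0.0]
wrist_force: [0.1, -0.1, -0.2]
finger_gap: 0.0329
```

```bash
python3 -c "
from h import *
go((.487,.0785,.014,-5.6)); plates(.033,.16)"
```

```text
t 7.1 p [0.4858 0.0741 0.0829] th -5.7 tilt [-0. -0.] F [ 0.1 -0.1 -0.2] gap 0.0329
  turn -0.1  dp [0.0045 0.0008 0.0689]
plate top [ 0.672 -0.213  0.098 63.856] scene [ 0.677 -0.219  0.1    7.715] mean [ 0.6746 -0.2159  0.0991]
plate top [ 0.558 -0.058  0.038 15.449] scene [ 0.561 -0.058  0.038 16.936] mean [ 0.5595 -0.0579  0.0379]
plate top [ 5.6500e-01 -1.6000e-01  3.9000e-02  6.6279e+01] scene [ 5.6900e-01 -1.6100e-01  4.0000e-02  8.4539e+01] mean [ 0.5672 -0.1605  0.0393]
plate top [ 4.3700e-01 -1.5400e-01  3.9000e-02  7.2981e+01] scene [ 4.4000e-01 -1.5500e-01  3.9000e-02  8.6377e+01] mean [ 0.4382 -0.1546  0.0393]
4 5
```

Emit:
play_rows --steps '[{"claw":255,"dp":[0.003,0.001,0.01],"angular":[0,0,0]},{"claw":255,"dp":[0,0,0.015],"angular":[0,0,0]},{"claw":255,"dp":[0,0,0.015],"angular":[0,0,0]},{"claw":255,"dp":[0,0,0.01],"angular":[0,0,0]},{"claw":255,"dp":[0,0,0.006],"angular":[0,0,0]},{"claw":255,"dp":[0,0,0.004],"angular":[0,0,0]},{"claw":255,"dp":[0,0,0],"angular":[0,0,0]},{"claw":255,"dp":[0,0,0],"angular":[0,0,0]}]'

```text
clock: 7.88
tcp_pos: [0.4875, 0.078, 0.023]
orientation: [0.0, 0.741, 0.672, 0.0]
wrist_force: [-0.1, 0.8, -0.8]
finger_gap: 0.0331
```

```bash
python3 -c "
from h import *
go((.487,.0765,.014,-5.6))"
```

```text
t 7.9 p [0.4875 0.078  0.023 ] th -5.6 tilt [0. 0.] F [-0.1  0.8 -0.8] gap 0.0331
  turn 0.0  dp [-0.0015 -0.0004 0.0090]
```

Emit:
play_rows --steps '[{"claw":255,"dp":[-0.001,0,0.003],"angular":[0,0,0]},{"claw":255,"dp":[0,0,0.003],"angular":[0,0,0]},{"claw":255,"dp":[0,0,0.002],"angular":[0,0,0]},{"claw":255,"dp":[0,0,0.001],"angular":[0,0,0]},{"claw":255,"dp":[0,0,0],"angular":[0,0,0]},{"claw":255,"dp":[0,0,0],"angular":[0,0,0]},{"claw":255,"dp":[0,0,0],"angular":[0,0,0]},{"claw":255,"dp":[0,0,0],"angular":[0,0,0]}]'

```text
clock: 8.55
tcp_pos: [0.4874, 0.077, 0.014]
orientation: [0.0, 0.741, 0.672, 0.0]
wrist_force: [1.4, 0.5, -0.3]
finger_gap: 0.0324
```

Emit:
play_rows --steps '[{"claw":70,"dp":[0,0,0],"angular":[0,0,0]},{"claw":70,"dp":[0,0,0],"angular":[0,0,0]},{"claw":70,"dp":[0,0,0],"angular":[0,0,0]},{"claw":70,"dp":[0,0,-0.01],"angular":[0,0,0]},{"claw":70,"dp":[0,0,-0.03],"angular":[0,0,0]},{"claw":70,"dp":[0,0,-0.03],"angular":[0,0,0]},{"claw":30,"dp":[0,0,0],"angular":[0,0,-7.1]},{"claw":30,"dp":[0,0,0],"angular":[0,0,-7.1]}]'

```text
clock: 9.22
tcp_pos: [0.4895, 0.077, 0.0871]
orientation: [0.002, 0.65, 0.76, 0.002]
wrist_force: [-0.3, 0.3, -1.2]
finger_gap: 0.0752
```

```bash
python3 -c "
from h import *
go((.5595,-.058,.08,14.5),(.5595,-.058,.005,14.5)); plates(.033,.06)"
```

```text
t 9.2 p [0.4895 0.077  0.0871] th 9.0 tilt [0.3 0. ] F [-0.3  0.3 -1.2] gap 0.0752
  turn -5.5  dp [-0.1482 0.0340 0.0071]
  turn 0.0  dp [0.0000 0.0000 0.0750]
plate top [ 0.557 -0.058  0.038 14.85 ] scene [ 0.561 -0.059  0.039 20.711] mean [ 0.5593 -0.0584  0.0384]
plate top [ 5.6500e-01 -1.6000e-01  3.8000e-02  8.8566e+01] scene [ 5.6900e-01 -1.6100e-01  3.9000e-02  6.6724e+01] mean [ 0.567  -0.1605  0.0386]
plate top [ 4.3700e-01 -1.5400e-01  3.9000e-02  7.2969e+01] scene [ 4.40e-01 -1.55e-01  3.90e-02  7.93e+01] mean [ 0.4381 -0.1546  0.0391]
3 4
```

Emit:
play_rows --steps '[{"claw":30,"dp":[0,0,0],"angular":[0,0,-5.5]},{"claw":30,"dp":[-0.03,0.007,0],"angular":[0,0,0]},{"claw":30,"dp":[-0.035,0.008,0],"angular":[0,0,0]},{"claw":30,"dp":[-0.035,0.008,0],"angular":[0,0,0]},{"claw":30,"dp":[-0.03,0.007,0.005],"angular":[0,0,0]},{"claw":30,"dp":[-0.018,0.004,0.01],"angular":[0,0,0]},{"claw":30,"dp":[0,0,0.01],"angular":[0,0,0]},{"claw":30,"dp":[0,0,0],"angular":[0,0,0]}]'

```text
clock: 9.98
tcp_pos: [0.5547, -0.0587, 0.0566]
orientation: [-0.002, 0.617, 0.787, -0.001]
wrist_force: [-0.9, 0.6, -0.1]
finger_gap: 0.0752
```

```bash
python3 -c "
from h import *
go((.5595,-.058,.004,14.5))"
```

```text
t 10.0 p [ 0.5547 -0.0587  0.0566] th 13.9 tilt [-0.2  0.1] F [-0.9  0.6 -0.1] gap 0.0752
  turn -0.6  dp [-0.0005 0.0048 0.0526]
```

Emit:
play_rows --steps '[{"claw":30,"dp":[0,0.005,0.012],"angular":[0,0,-0.6]},{"claw":30,"dp":[0,0,0.018],"angular":[0,0,0]},{"claw":30,"dp":[0,0,0.012],"angular":[0,0,0]},{"claw":30,"dp":[0,0,0.007],"angular":[0,0,0]},{"claw":30,"dp":[0,0,0.003],"angular":[0,0,0]},{"claw":255,"dp":[0,0,0],"angular":[0,0,0]},{"claw":255,"dp":[0,0,0],"angular":[0,0,0]},{"claw":255,"dp":[0,0,0],"angular":[0,0,0]}]'

```text
clock: 10.65
tcp_pos: [0.5618, -0.0569, 0.0077]
orientation: [0.001, 0.61, 0.792, 0.0]
wrist_force: [-0.3, 0.8, 2.7]
finger_gap: 0.0401
```

Emit:
play_rows --steps '[{"claw":255,"dp":[0,0,0],"angular":[0,0,0]},{"claw":255,"dp":[0,0,0],"angular":[0,0,0]},{"claw":255,"dp":[0,0,0],"angular":[0,0,0]},{"claw":255,"dp":[0,0,0],"angular":[0,0,0]},{"claw":255,"dp":[0,0,0],"angular":[0,0,0]},{"claw":255,"dp":[0,0,0],"angular":[0,0,0]},{"claw":255,"dp":[0,0,0],"angular":[0,0,0]},{"claw":255,"dp":[0,0,0],"angular":[0,0,0]}]'

```text
clock: 11.32
tcp_pos: [0.5621, -0.0571, 0.008]
orientation: [0.001, 0.611, 0.792, 0.001]
wrist_force: [-0.1, 0.3, 5.3]
finger_gap: 0.0329
```

```bash
python3 -c "
from h import *
go((.493,.138,.084,-5.6))"
```

```text
t 11.3 p [ 0.5621 -0.0571  0.008 ] th 14.7 tilt [ 0.1 -0. ] F [-0.1  0.3  5.3] gap 0.0329
  turn 20.3  dp [0.1874 -0.0878 -0.0760]
```

Emit:
play_rows --steps '[{"claw":255,"dp":[0,0,-0.01],"angular":[0,0,0]},{"claw":255,"dp":[0,0,-0.03],"angular":[0,0,0]},{"claw":255,"dp":[0,0,-0.025],"angular":[0,0,0]},{"claw":255,"dp":[0,0,-0.01],"angular":[0,0,6.8]},{"claw":255,"dp":[0,0,0],"angular":[0,0,6.8]},{"claw":255,"dp":[0,0,0],"angular":[0,0,6.7]},{"claw":255,"dp":[0.025,-0.012,0],"angular":[0,0,0]},{"claw":255,"dp":[0.035,-0.0165,0],"angular":[0,0,0]}]'

```text
clock: 11.98
tcp_pos: [0.5399, 0.0036, 0.0824]
orientation: [0.001, 0.742, 0.67, 0.0]
wrist_force: [0.2, 1.4, -0.9]
finger_gap: 0.0327
```

Emit:
play_rows --steps '[{"claw":255,"dp":[0.035,-0.0165,0],"angular":[0,0,0]},{"claw":255,"dp":[0.035,-0.0165,0],"angular":[0,0,0]},{"claw":255,"dp":[0.03,-0.014,0],"angular":[0,0,0]},{"claw":255,"dp":[0.02,-0.01,0],"angular":[0,0,0]},{"claw":255,"dp":[0.01,-0.005,0],"angular":[0,0,0]},{"claw":255,"dp":[0,0,0],"angular":[0,0,0]},{"claw":255,"dp":[0,0,0],"angular":[0,0,0]},{"claw":255,"dp":[0,0,0],"angular":[0,0,0]}]'

```text
clock: 12.65
tcp_pos: [0.4902, 0.1401, 0.0821]
orientation: [0.0, 0.741, 0.672, 0.0]
wrist_force: [0.1, -0.7, -1.2]
finger_gap: 0.033
```

```bash
python3 -c "
from h import *
go((.4935,.138,.016,-5.6)); plates(.033,.06)"
```

```text
t 12.7 p [0.4902 0.1401 0.0821] th -5.6 tilt [ 0. -0.] F [ 0.1 -0.7 -1.2] gap 0.0330
  turn -0.0  dp [-0.0017 0.0035 0.0661]
plate top [ 5.6500e-01 -1.6000e-01  3.8000e-02  7.2805e+01] scene [ 5.690e-01 -1.610e-01  3.900e-02  8.328e+01] mean [ 0.5669 -0.1606  0.0386]
plate top [0.486 0.079 0.046 1.43 ] scene [ 0.49   0.078  0.047 27.947] mean [0.488  0.0785 0.0463]
plate top [ 4.3700e-01 -1.5400e-01  3.8000e-02  7.8176e+01] scene [ 4.4000e-01 -1.5500e-01  3.9000e-02  8.7469e+01] mean [ 0.4381 -0.1547  0.0387]
3 3
```

Emit:
play_rows --steps '[{"claw":255,"dp":[-0.002,0.0035,0.015],"angular":[0,0,0]},{"claw":255,"dp":[0,0,0.02],"angular":[0,0,0]},{"claw":255,"dp":[0,0,0.013],"angular":[0,0,0]},{"claw":255,"dp":[0,0,0.008],"angular":[0,0,0]},{"claw":255,"dp":[0,0,0.004],"angular":[0,0,0]},{"claw":255,"dp":[0,0,0],"angular":[0,0,0]},{"claw":255,"dp":[0,0,0],"angular":[0,0,0]},{"claw":255,"dp":[0,0,0],"angular":[0,0,0]}]'

```text
clock: 13.42
tcp_pos: [0.4937, 0.1384, 0.0227]
orientation: [0.0, 0.741, 0.672, 0.001]
wrist_force: [-0.3, -0.4, -1.2]
finger_gap: 0.0328
```

```bash
python3 -c "
from h import *
go((.4935,.138,.016,-5.6))"
```

```text
t 13.4 p [0.4937 0.1384 0.0227] th -5.6 tilt [0.1 0. ] F [-0.3 -0.4 -1.2] gap 0.0328
  turn 0.0  dp [-0.0004 -0.0001 0.0067]
```

Emit:
play_rows --steps '[{"claw":255,"dp":[0,0,0.004],"angular":[0,0,0]},{"claw":255,"dp":[0,0,0.002],"angular":[0,0,0]},{"claw":255,"dp":[0,0,0.001],"angular":[0,0,0]},{"claw":255,"dp":[0,0,0],"angular":[0,0,0]},{"claw":255,"dp":[0,0,0],"angular":[0,0,0]},{"claw":70,"dp":[0,0,0],"angular":[0,0,0]},{"claw":70,"dp":[0,0,0],"angular":[0,0,0]},{"claw":70,"dp":[0,0,0],"angular":[0,0,0]}]'

```text
clock: 14.08
tcp_pos: [0.4929, 0.1386, 0.0149]
orientation: [0.0, 0.741, 0.672, 0.0]
wrist_force: [0.1, 0.4, -0.3]
finger_gap: 0.0619
```

Emit:
play_rows --steps '[{"claw":70,"dp":[0,0,-0.01],"angular":[0,0,0]},{"claw":70,"dp":[0,0,-0.03],"angular":[0,0,0]},{"claw":70,"dp":[0,0,-0.025],"angular":[0,0,0]},{"claw":30,"dp":[0,0,0],"angular":[0,0,5.9]},{"claw":30,"dp":[-0.03,0,0],"angular":[0,0,0]},{"claw":30,"dp":[-0.04,0,0],"angular":[0,0,0]},{"claw":30,"dp":[-0.04,0,0],"angular":[0,0,0]},{"claw":30,"dp":[-0.04,0,0],"angular":[0,0,0]}]'

```text
clock: 14.75
tcp_pos: [0.4627, -0.0096, 0.0807]
orientation: [0.0, 0.774, 0.634, 0.0]
wrist_force: [0.5, -0.6, 0.5]
finger_gap: 0.0755
```

Emit:
play_rows --steps '[{"claw":30,"dp":[-0.04,0.001,0],"angular":[0,0,0]},{"claw":30,"dp":[-0.04,0.001,0],"angular":[0,0,0]},{"claw":30,"dp":[-0.04,0.001,0],"angular":[0,0,0]},{"claw":30,"dp":[-0.02,0.001,0],"angular":[0,0,0]},{"claw":30,"dp":[-0.01,0,0],"angular":[0,0,0]},{"claw":30,"dp":[0,0,0.01],"angular":[0,0,0]},{"claw":30,"dp":[0,0,0.01],"angular":[0,0,0]},{"claw":30,"dp":[0,0,0],"angular":[0,0,0]}]'

```text
clock: 15.42
tcp_pos: [0.436, -0.1554, 0.0588]
orientation: [-0.001, 0.774, 0.633, -0.0]
wrist_force: [-0.5, 0.3, -0.6]
finger_gap: 0.0754
```

```bash
python3 -c "
from h import *
go((.439,-.1547,.005,-11.5)); plates(.033,.06)"
```

```text
t 15.4 p [ 0.436  -0.1554  0.0588] th -11.5 tilt [-0.1  0.1] F [-0.5  0.3 -0.6] gap 0.0754
  turn 0.0  dp [0.0013 0.0028 0.0538]
plate top [ 5.6500e-01 -1.6000e-01  3.8000e-02  5.9927e+01] scene [ 5.6900e-01 -1.6100e-01  4.0000e-02  8.2239e+01] mean [ 0.5671 -0.1608  0.0389]
plate top [0.492 0.138 0.046 1.086] scene [ 0.496  0.138  0.046 20.323] mean [0.4938 0.1378 0.046 ]
plate top [0.486 0.079 0.046 1.355] scene [ 0.49   0.078  0.047 33.488] mean [0.4879 0.0787 0.0462]
3 4
```

Both placed plinths are seated (plate z 0.046). Third one next.

Emit:
play_rows --steps '[{"claw":30,"dp":[0.0013,0.003,0.012],"angular":[0,0,0]},{"claw":30,"dp":[0,0,0.018],"angular":[0,0,0]},{"claw":30,"dp":[0,0,0.012],"angular":[0,0,0]},{"claw":30,"dp":[0,0,0.008],"angular":[0,0,0]},{"claw":30,"dp":[0,0,0.003],"angular":[0,0,0]},{"claw":255,"dp":[0,0,0],"angular":[0,0,0]},{"claw":255,"dp":[0,0,0],"angular":[0,0,0]},{"claw":255,"dp":[0,0,0],"angular":[0,0,0]}]'

```text
clock: 16.18
tcp_pos: [0.4409, -0.1558, 0.0077]
orientation: [0.001, 0.774, 0.633, 0.0]
wrist_force: [-1.5, 0.3, 0.1]
finger_gap: 0.0401
```

Emit:
play_rows --steps '[{"claw":255,"dp":[0,0,0],"angular":[0,0,0]},{"claw":255,"dp":[0,0,0],"angular":[0,0,0]},{"claw":255,"dp":[0,0,0],"angular":[0,0,0]},{"claw":255,"dp":[0,0,0],"angular":[0,0,0]},{"claw":255,"dp":[0,0,0],"angular":[0,0,0]},{"claw":255,"dp":[0,0,0],"angular":[0,0,0]},{"claw":255,"dp":[0,0,0],"angular":[0,0,0]},{"claw":255,"dp":[0,0,0],"angular":[0,0,0]}]'

```text
clock: 16.85
tcp_pos: [0.4411, -0.1559, 0.0078]
orientation: [0.001, 0.774, 0.633, 0.0]
wrist_force: [-1.3, 0.4, 6.3]
finger_gap: 0.0326
```

```bash
python3 -c "
from h import *
go((.4995,.198,.084,-5.6))"
```

```text
t 16.9 p [ 0.4411 -0.1559  0.0078] th -11.5 tilt [ 0.1 -0. ] F [-1.3  0.4  6.3] gap 0.0326
  turn -5.9  dp [0.3580 0.0236 -0.0762]
```

Emit:
play_rows --steps '[{"claw":255,"dp":[0,0,-0.01],"angular":[0,0,0]},{"claw":255,"dp":[0,0,-0.03],"angular":[0,0,0]},{"claw":255,"dp":[0,0,-0.025],"angular":[0,0,0]},{"claw":255,"dp":[0,0,-0.01],"angular":[0,0,-5.9]},{"claw":255,"dp":[0.03,0.002,0],"angular":[0,0,0]},{"claw":255,"dp":[0.04,0.0026,0],"angular":[0,0,0]},{"claw":255,"dp":[0.04,0.0026,0],"angular":[0,0,0]},{"claw":255,"dp":[0.04,0.0026,0],"angular":[0,0,0]}]'

```text
clock: 17.52
tcp_pos: [0.4647, -0.0061, 0.0822]
orientation: [0.0, 0.741, 0.671, 0.0]
wrist_force: [0.7, 1.4, -1.4]
finger_gap: 0.0329
```

Emit:
play_rows --steps '[{"claw":255,"dp":[0.04,0.0026,0],"angular":[0,0,0]},{"claw":255,"dp":[0.04,0.0026,0],"angular":[0,0,0]},{"claw":255,"dp":[0.04,0.0026,0],"angular":[0,0,0]},{"claw":255,"dp":[0.04,0.0026,0],"angular":[0,0,0]},{"claw":255,"dp":[0.03,0.002,0],"angular":[0,0,0]},{"claw":255,"dp":[0.015,0.001,0],"angular":[0,0,0]},{"claw":255,"dp":[0,0,0],"angular":[0,0,0]},{"claw":255,"dp":[0,0,0],"angular":[0,0,0]}]'

```text
clock: 18.18
tcp_pos: [0.4975, 0.1961, 0.0817]
orientation: [0.0, 0.74, 0.673, -0.0]
wrist_force: [1.0, -0.8, -1.5]
finger_gap: 0.0327
```

```bash
python3 -c "
from h import *
go((.4995,.1975,.016,-5.6)); plates(.033,.06)"
```

```text
t 18.2 p [0.4975 0.1961 0.0817] th -5.4 tilt [-0. -0.] F [ 1.  -0.8 -1.5] gap 0.0327
  turn 0.2  dp [0.0016 0.0019 0.0657]
plate top [ 0.566 -0.16   0.038 12.951] scene [ 5.6900e-01 -1.6100e-01  3.9000e-02  7.8521e+01] mean [ 0.5673 -0.1604  0.0388]
plate top [0.492 0.138 0.046 0.548] scene [ 0.495  0.138  0.046 18.225] mean [0.4938 0.138  0.0458]
plate top [0.487 0.079 0.046 1.216] scene [ 0.49   0.078  0.046 34.297] mean [0.4881 0.0784 0.0462]
3 3
```

Emit:
play_rows --steps '[{"claw":255,"dp":[0.0015,0.002,0.015],"angular":[0,0,0]},{"claw":255,"dp":[0,0,0.02],"angular":[0,0,0]},{"claw":255,"dp":[0,0,0.013],"angular":[0,0,0]},{"claw":255,"dp":[0,0,0.008],"angular":[0,0,0]},{"claw":255,"dp":[0,0,0.004],"angular":[0,0,0]},{"claw":255,"dp":[0,0,0],"angular":[0,0,0]},{"claw":255,"dp":[0,0,0],"angular":[0,0,0]},{"claw":255,"dp":[0,0,0],"angular":[0,0,0]}]'

```text
clock: 18.95
tcp_pos: [0.5008, 0.1967, 0.0228]
orientation: [0.0, 0.741, 0.672, 0.001]
wrist_force: [-0.2, -0.2, -0.7]
finger_gap: 0.0329
```

```bash
python3 -c "
from h import *
go((.4995,.1975,.016,-5.6),(.4995,.1975,.08,-5.6),(.5685,-.1604,.08,-12))"
```

```text
t 18.9 p [0.5008 0.1967 0.0228] th -5.6 tilt [0.1 0. ] F [-0.2 -0.2 -0.7] gap 0.0329
  turn 0.0  dp [0.0007 -0.0014 0.0068]
  turn 0.0  dp [0.0000 0.0000 -0.0640]
  turn 6.4  dp [-0.3357 0.1419 -0.0000]
```

Emit:
play_rows --steps '[{"claw":255,"dp":[0,-0.001,0.004],"angular":[0,0,0]},{"claw":255,"dp":[0,0,0.002],"angular":[0,0,0]},{"claw":255,"dp":[0,0,0.001],"angular":[0,0,0]},{"claw":255,"dp":[0,0,0],"angular":[0,0,0]},{"claw":255,"dp":[0,0,0],"angular":[0,0,0]},{"claw":70,"dp":[0,0,0],"angular":[0,0,0]},{"claw":70,"dp":[0,0,0],"angular":[0,0,0]},{"claw":70,"dp":[0,0,0],"angular":[0,0,0]}]'

```text
clock: 19.62
tcp_pos: [0.499, 0.197, 0.0149]
orientation: [0.0, 0.741, 0.672, 0.0]
wrist_force: [-0.2, -0.3, -0.3]
finger_gap: 0.0621
```

Emit:
play_rows --steps '[{"claw":70,"dp":[0,0,-0.01],"angular":[0,0,0]},{"claw":70,"dp":[0,0,-0.03],"angular":[0,0,0]},{"claw":70,"dp":[0,0,-0.025],"angular":[0,0,0]},{"claw":30,"dp":[0,0,0],"angular":[0,0,6.4]},{"claw":30,"dp":[-0.04,0,0],"angular":[0,0,0]},{"claw":30,"dp":[-0.04,0,0],"angular":[0,0,0]},{"claw":30,"dp":[-0.04,0,0],"angular":[0,0,0]},{"claw":30,"dp":[-0.04,0,0],"angular":[0,0,0]}]'

```text
clock: 20.28
tcp_pos: [0.4654, 0.0392, 0.0807]
orientation: [0.0, 0.776, 0.63, 0.0]
wrist_force: [0.9, -0.0, 0.7]
finger_gap: 0.0754
```

Emit:
play_rows --steps '[{"claw":30,"dp":[-0.035,0.01,0],"angular":[0,0,0]},{"claw":30,"dp":[-0.03,0.025,0],"angular":[0,0,0]},{"claw":30,"dp":[-0.03,0.025,0],"angular":[0,0,0]},{"claw":30,"dp":[-0.03,0.025,0],"angular":[0,0,0]},{"claw":30,"dp":[-0.02,0.025,0],"angular":[0,0,0]},{"claw":30,"dp":[-0.02,0.02,0],"angular":[0,0,0]},{"claw":30,"dp":[0,0.01,0],"angular":[0,0,0]},{"claw":30,"dp":[0,0,0],"angular":[0,0,0]}]'

```text
clock: 20.95
tcp_pos: [0.5707, -0.1524, 0.0803]
orientation: [0.001, 0.778, 0.629, 0.001]
wrist_force: [0.5, 0.3, 0.1]
finger_gap: 0.0757
```

```bash
python3 -c "
from h import *
go((.569,-.1604,.005,-12)); plates(.033,.06)"
```

```text
t 20.9 p [ 0.5707 -0.1524  0.0803] th -12.1 tilt [ 0.1 -0. ] F [0.5 0.3 0.1] gap 0.0757
  turn -0.1  dp [-0.0082 0.0000 0.0753]
plate top [ 0.498  0.197  0.047 46.518] scene [ 0.501  0.197  0.046 20.234] mean [0.4995 0.1969 0.0467]
plate top [ 0.491  0.138  0.047 40.042] scene [ 0.496  0.137  0.047 23.774] mean [0.4935 0.1375 0.0467]
plate top [4.8600e-01 7.8000e-02 4.6000e-02 6.1044e+01] scene [ 0.49   0.078  0.047 15.342] mean [0.4879 0.0782 0.0461]
3 4
```

Emit:
play_rows --steps '[{"claw":30,"dp":[-0.008,0,0.005],"angular":[0,0,0]},{"claw":30,"dp":[0,0,0.02],"angular":[0,0,0]},{"claw":30,"dp":[0,0,0.02],"angular":[0,0,0]},{"claw":30,"dp":[0,0,0.015],"angular":[0,0,0]},{"claw":30,"dp":[0,0,0.01],"angular":[0,0,0]},{"claw":30,"dp":[0,0,0.004],"angular":[0,0,0]},{"claw":30,"dp":[0,0,0.001],"angular":[0,0,0]},{"claw":30,"dp":[0,0,0],"angular":[0,0,0]}]'

```text
clock: 21.72
tcp_pos: [0.5669, -0.1578, 0.0052]
orientation: [0.0, 0.777, 0.63, 0.0]
wrist_force: [1.0, 0.1, 0.9]
finger_gap: 0.0755
```

Emit:
play_rows --steps '[{"claw":255,"dp":[0,0,0],"angular":[0,0,0]},{"claw":255,"dp":[0,0,0],"angular":[0,0,0]},{"claw":255,"dp":[0,0,0],"angular":[0,0,0]},{"claw":255,"dp":[0,0,0],"angular":[0,0,0]},{"claw":255,"dp":[0,0,0],"angular":[0,0,0]},{"claw":255,"dp":[0,0,0],"angular":[0,0,0]},{"claw":255,"dp":[0,0,0],"angular":[0,0,0]},{"claw":255,"dp":[0,0,0],"angular":[0,0,0]}]'

```text
clock: 22.38
tcp_pos: [0.5677, -0.1583, 0.0059]
orientation: [0.001, 0.777, 0.63, 0.001]
wrist_force: [-0.9, 0.3, 5.5]
finger_gap: 0.033
```

```bash
python3 -c "
from h import *
go((.455,.0,.084,-5.6),(.505,.258,.084,-5.6))"
```

```text
t 22.4 p [ 0.5677 -0.1583  0.0059] th -12.0 tilt [ 0.1 -0. ] F [-0.9  0.3  5.5] gap 0.0330
  turn -6.4  dp [0.1465 -0.1277 -0.0781]
  turn 0.0  dp [0.2616 0.0246 -0.0000]
```

Emit:
play_rows --steps '[{"claw":255,"dp":[0,0,-0.01],"angular":[0,0,0]},{"claw":255,"dp":[0,0,-0.03],"angular":[0,0,0]},{"claw":255,"dp":[0,0,-0.028],"angular":[0,0,0]},{"claw":255,"dp":[0,0,-0.01],"angular":[0,0,-6.4]},{"claw":255,"dp":[0.025,-0.022,0],"angular":[0,0,0]},{"claw":255,"dp":[0.03,-0.026,0],"angular":[0,0,0]},{"claw":255,"dp":[0.03,-0.026,0],"angular":[0,0,0]},{"claw":255,"dp":[0.03,-0.026,0],"angular":[0,0,0]}]'

```text
clock: 23.05
tcp_pos: [0.477, -0.0328, 0.083]
orientation: [-0.0, 0.741, 0.672, -0.0]
wrist_force: [-0.3, 0.7, -0.6]
finger_gap: 0.0333
```

Emit:
play_rows --steps '[{"claw":255,"dp":[0.03,-0.026,0],"angular":[0,0,0]},{"claw":255,"dp":[0.04,0.003,0],"angular":[0,0,0]},{"claw":255,"dp":[0.04,0.003,0],"angular":[0,0,0]},{"claw":255,"dp":[0.04,0.003,0],"angular":[0,0,0]},{"claw":255,"dp":[0.04,0.003,0],"angular":[0,0,0]},{"claw":255,"dp":[0.04,0.003,0],"angular":[0,0,0]},{"claw":255,"dp":[0.03,0.003,0],"angular":[0,0,0]},{"claw":255,"dp":[0,0,0],"angular":[0,0,0]}]'

```text
clock: 23.72
tcp_pos: [0.4967, 0.231, 0.0834]
orientation: [-0.0, 0.739, 0.674, 0.002]
wrist_force: [1.3, 0.3, -0.4]
finger_gap: 0.0329
```

```bash
python3 -c "
from h import *
go((.505,.26,.084,-5.6),(.505,.26,.014,-5.6))"
```

```text
t 23.7 p [0.4967 0.231  0.0834] th -5.2 tilt [0.1 0.1] F [ 1.3  0.3 -0.4] gap 0.0329
  turn 0.4  dp [0.0297 0.0054 -0.0006]
  turn 0.0  dp [0.0000 0.0000 0.0700]
```

Emit:
play_rows --steps '[{"claw":255,"dp":[0.015,0.003,0],"angular":[0,0,0.4]},{"claw":255,"dp":[0.01,0.002,0],"angular":[0,0,0]},{"claw":255,"dp":[0.005,0.0005,0.01],"angular":[0,0,0]},{"claw":255,"dp":[0,0,0.02],"angular":[0,0,0]},{"claw":255,"dp":[0,0,0.01],"angular":[0,0,0]},{"claw":255,"dp":[0,0,0.005],"angular":[0,0,0]},{"claw":255,"dp":[0,0,0],"angular":[0,0,0]},{"claw":255,"dp":[0,0,0],"angular":[0,0,0]}]'

```text
clock: 24.38
tcp_pos: [0.504, 0.2544, 0.0377]
orientation: [-0.0, 0.743, 0.669, -0.0]
wrist_force: [-0.5, 1.0, -0.5]
finger_gap: 0.0329
```

```bash
python3 -c "
from h import *
go((.505,.26,.014,-5.6))"
```

```text
t 24.4 p [0.504  0.2544 0.0377] th -6.0 tilt [-0. -0.] F [-0.5  1.  -0.5] gap 0.0329
  turn -0.4  dp [0.0056 0.0004 0.0237]
```

Emit:
play_rows --steps '[{"claw":255,"dp":[0.0056,0.0005,0.003],"angular":[0,0,-0.4]},{"claw":255,"dp":[0,0,0.007],"angular":[0,0,0]},{"claw":255,"dp":[0,0,0.006],"angular":[0,0,0]},{"claw":255,"dp":[0,0,0.004],"angular":[0,0,0]},{"claw":255,"dp":[0,0,0.002],"angular":[0,0,0]},{"claw":255,"dp":[0,0,0.001],"angular":[0,0,0]},{"claw":255,"dp":[0,0,0],"angular":[0,0,0]},{"claw":255,"dp":[0,0,0],"angular":[0,0,0]}]'

```text
clock: 25.05
tcp_pos: [0.5054, 0.2606, 0.015]
orientation: [-0.0, 0.741, 0.672, 0.0]
wrist_force: [-0.3, -0.1, -0.6]
finger_gap: 0.0329
```

Emit:
play_rows --steps '[{"claw":70,"dp":[0,0,0],"angular":[0,0,0]},{"claw":70,"dp":[0,0,0],"angular":[0,0,0]},{"claw":70,"dp":[0,0,0],"angular":[0,0,0]},{"claw":70,"dp":[0,0,-0.01],"angular":[0,0,0]},{"claw":70,"dp":[0,0,-0.03],"angular":[0,0,0]},{"claw":70,"dp":[0,0,-0.03],"angular":[0,0,0]},{"claw":70,"dp":[0,-0.03,-0.025],"angular":[0,0,0]},{"claw":70,"dp":[0,-0.03,-0.02],"angular":[0,0,0]}]'

```text
clock: 25.72
tcp_pos: [0.4472, 0.2667, 0.1329]
orientation: [0.001, 0.741, 0.671, 0.002]
wrist_force: [0.4, -0.1, 0.4]
finger_gap: 0.0621
```

Emit:
play_rows --steps '[{"claw":255,"dp":[0,-0.03,-0.03],"angular":[0,0,0]},{"claw":255,"dp":[-0.01,-0.02,-0.03],"angular":[0,0,0]},{"claw":255,"dp":[0,0,-0.04],"angular":[0,0,0]},{"claw":255,"dp":[0,0,-0.02],"angular":[0,0,0]},{"claw":255,"dp":[0,0,0],"angular":[0,0,0]},{"claw":255,"dp":[0,0,0],"angular":[0,0,0]},{"claw":255,"dp":[0,0,0],"angular":[0,0,0]},{"claw":255,"dp":[0,0,0],"angular":[0,0,0]}]'

```text
clock: 26.38
tcp_pos: [0.3947, 0.2609, 0.2482]
orientation: [-0.0, 0.741, 0.672, -0.001]
wrist_force: [0.4, 0.5, -0.2]
finger_gap: -0.0001
```

```bash
python3 - <<'E'
from h import *
go(); plates(.033,.06)
for n in('top','scene'):
    p,d,c=cam(n); W=world(c,d); h=cv2.cvtColor(p,cv2.COLOR_RGB2HSV).astype(int)
    m=((h[...,0]<8)|(h[...,0]>172))&(h[...,1]>150)&(h[...,2]>70)&(W[...,2]>.15)&(W[...,0]>.4)&(W[...,0]<.8)&(W[...,1]<.4)&(W[...,1]>-.1)
    q=W[m]; print('bar',len(q),np.round(np.median(q,0),3),np.round(q.min(0),3),np.round(q.max(0),3))
cv2.imwrite('pics/s4.png',cv2.resize(p[90:270,230:430,::-1],None,fx=3.3,fy=3.3,interpolation=cv2.INTER_CUBIC))
E
```

```text
t 26.4 p [0.3947 0.2609 0.2482] th -5.6 tilt [-0.1 -0. ] F [ 0.4  0.5 -0.2] gap -0.0001
plate top [0.503 0.259 0.046 0.648] scene [ 0.508  0.258  0.046 19.539] mean [0.5053 0.258  0.0461]
plate top [0.498 0.198 0.047 3.365] scene [ 0.501  0.197  0.046 26.262] mean [0.4998 0.1975 0.0463]
plate top [4.9200e-01 1.3800e-01 4.7000e-02 8.9856e+01] scene [ 0.495  0.138  0.045 15.638] mean [0.4936 0.1383 0.046 ]
plate top [0.486 0.079 0.046 1.572] scene [ 0.49   0.078  0.046 23.256] mean [0.4878 0.0785 0.0461]
4 4
bar 136 [0.64  0.154 0.2  ] [0.631 0.101 0.192] [0.651 0.207 0.206]
bar 161 [0.646 0.153 0.2  ] [0.618 0.097 0.156] [0.657 0.204 0.206]
```

View pics/s4.png

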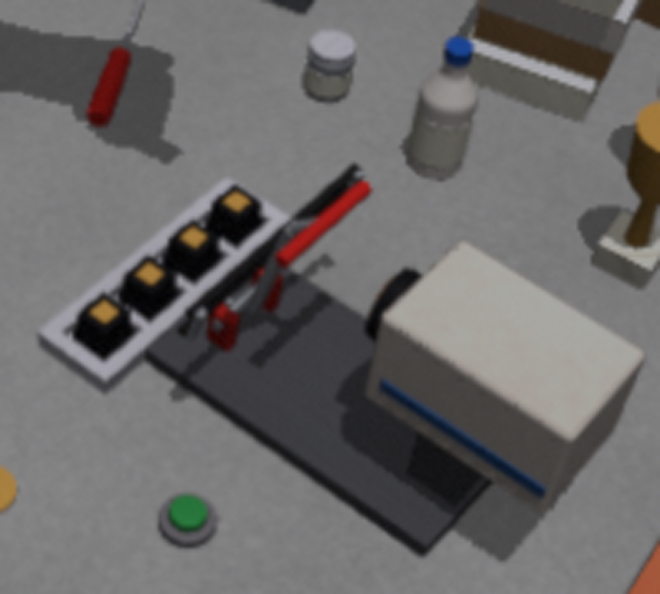

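Emit:
play_rows --force 30 --steps '[{"claw":120,"dp":[-0.012,0.028,0],"angular":[0,0,0]},{"claw":120,"dp":[-0.014,0.035,0],"angular":[0,0,0]},{"claw":120,"dp":[-0.014,0.035,0],"angular":[0,0,0]},{"claw":120,"dp":[-0.014,0.035,0],"angular":[0,0,0]},{"claw":120,"dp":[-0.014,0.035,0],"angular":[0,0,0]},{"claw":120,"dp":[-0.014,0.035,0],"angular":[0,0,0]},{"claw":120,"dp":[-0.014,0.035,0],"angular":[0,0,0]},{"claw":120,"dp":[-0.01,0.02,0],"angular":[0,0,0]}]'

```text
clock: 27.25
tcp_pos: [0.6448, 0.1285, 0.2474]
orientation: [-0.0, 0.741, 0.671, -0.0]
wrist_force: [1.0, 0.2, -0.3]
finger_gap: 0.0455
```

```bash
python3 -c "
from h import *
go((.6425,.1285,.166,-5.6))"
```

```text
t 27.2 p [0.6448 0.1285 0.2474] th -5.7 tilt [-0. -0.] F [ 1.   0.2 -0.3] gap 0.0455
  turn -0.1  dp [-0.0002 -0.0023 0.0814]
```

Emit:
play_rows --steps '[{"claw":120,"dp":[0,-0.002,0.015],"angular":[0,0,0]},{"claw":120,"dp":[0,0,0.02],"angular":[0,0,0]},{"claw":120,"dp":[0,0,0.02],"angular":[0,0,0]},{"claw":120,"dp":[0,0,0.013],"angular":[0,0,0]},{"claw":120,"dp":[0,0,0.008],"angular":[0,0,0]},{"claw":120,"dp":[0,0,0.004],"angular":[0,0,0]},{"claw":120,"dp":[0,0,0],"angular":[0,0,0]},{"claw":120,"dp":[0,0,0],"angular":[0,0,0]}]'

```text
clock: 27.92
tcp_pos: [0.6402, 0.131, 0.1699]
orientation: [0.0, 0.741, 0.672, 0.0]
wrist_force: [-0.1, -0.1, 1.0]
finger_gap: 0.0453
```

```bash
python3 - <<'E'
from h import *
go((.6425,.1285,.166,-5.6))
p,d,c=cam('scene')
cv2.imwrite('pics/s5.png',cv2.resize(p[80:230,250:400,::-1],None,fx=4,fy=4,interpolation=cv2.INTER_CUBIC))
E
```

```text
t 27.9 p [0.6402 0.131  0.1699] th -5.6 tilt [0. 0.] F [-0.1 -0.1  1. ] gap 0.0453
  turn 0.0  dp [-0.0023 0.0025 0.0039]
```

View pics/s5.png

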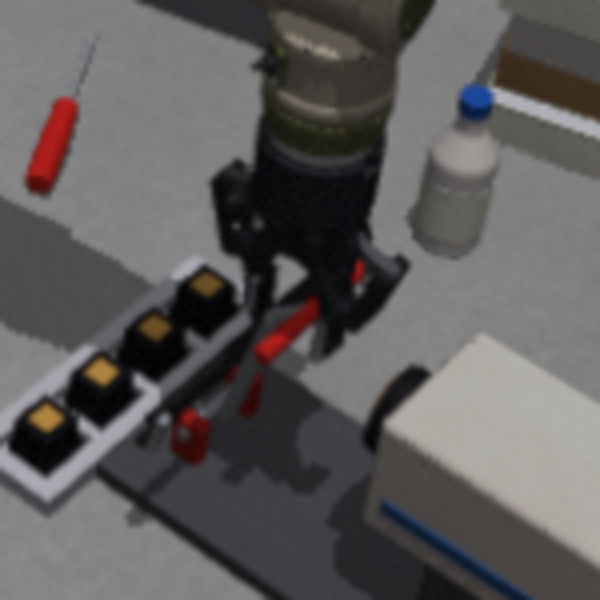

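Emit:
play_rows --steps '[{"claw":255,"dp":[-0.001,0.0025,0.003],"angular":[0,0,0]},{"claw":255,"dp":[0,0,0],"angular":[0,0,0]},{"claw":255,"dp":[0,0,0],"angular":[0,0,0]},{"claw":255,"dp":[0,0,0],"angular":[0,0,0]},{"claw":255,"dp":[0,0,0],"angular":[0,0,0]},{"claw":255,"dp":[0,0,0],"angular":[0,0,0]},{"claw":255,"dp":[0,0,0],"angular":[0,0,0]},{"claw":255,"dp":[0,0,0],"angular":[0,0,0]}]'

```text
clock: 28.63
tcp_pos: [0.6404, 0.1298, 0.1669]
orientation: [-0.001, 0.741, 0.672, -0.001]
wrist_force: [-5.5, 0.1, 4.1]
finger_gap: 0.0128
```

```bash
python3 - <<'E'
from h import *
go()
t=np.linspace(1.8,0,17)+.191; x=-.1579*np.cos(t); z=.1579*np.sin(t)
print(np.round(np.c_[np.diff(x),-np.diff(z)],4).tolist())
E
```

```text
t 28.6 p [0.6404 0.1298 0.1669] th -5.6 tilt [-0.2  0. ] F [-5.5  0.1  4.1] gap 0.0128
[[-0.0166, -0.0063], [-0.0172, -0.0044], [-0.0176, -0.0025], [-0.0177, -0.0005], [-0.0177, 0.0015], [-0.0174, 0.0035], [-0.0169, 0.0054], [-0.0162, 0.0073], [-0.0153, 0.0091], [-0.0141, 0.0107], [-0.0129, 0.0122], [-0.0114, 0.0136], [-0.0098, 0.0148], [-0.0081, 0.0158], [-0.0063, 0.0166], [-0.0043, 0.0172]]
```

Gripped (12.8 mm ≈ bar). Follow the arc, first half.

Emit:
play_rows --steps '[{"claw":255,"dp":[0,-0.0166,-0.0063],"angular":[0,0,0]},{"claw":255,"dp":[0,-0.0172,-0.0044],"angular":[0,0,0]},{"claw":255,"dp":[0,-0.0176,-0.0025],"angular":[0,0,0]},{"claw":255,"dp":[0,-0.0177,-0.0005],"angular":[0,0,0]},{"claw":255,"dp":[0,-0.0177,0.0015],"angular":[0,0,0]},{"claw":255,"dp":[0,-0.0174,0.0035],"angular":[0,0,0]},{"claw":255,"dp":[0,-0.0169,0.0054],"angular":[0,0,0]},{"claw":255,"dp":[0,0,0],"angular":[0,0,0]}]'

```text
clock: 29.3
tcp_pos: [0.5193, 0.1415, 0.1704]
orientation: [-0.0, 0.74, 0.672, -0.0]
wrist_force: [-3.7, -0.4, 6.9]
finger_gap: 0.0126
```

```bash
python3 - <<'E'
from h import *
go()
s=env.get_state(); p=s['tcp_pos']; d=(p-[.6404,.1298,.1669]); x=d@[.995,-.098,0]+.064; z=d[2]+.144
print(x,z,np.hypot(x,z),np.arctan2(z,-x)-.191)
ph=np.arctan2(z,-x); t=np.linspace(ph,.191,10)
X=-.1579*np.cos(t);Z=.1579*np.sin(t); X[0]=x;Z[0]=z; print(np.round(np.c_[np.diff(X),-np.diff(Z)],4).tolist())
E
```

```text
t 29.3 p [0.5193 0.1415 0.1704] th -5.5 tilt [-0. -0.] F [-3.7 -0.4  6.9] gap 0.0126
-0.05764197350067024 0.1475446358610373 0.15840459804064422 1.0073546596497498
[[-0.0159, 0.0078], [-0.0151, 0.0091], [-0.014, 0.0107], [-0.0128, 0.0122], [-0.0113, 0.0136], [-0.0097, 0.0147], [-0.008, 0.0157], [-0.0062, 0.0165], [-0.0043, 0.0171]]
```

Emit:
play_rows --steps '[{"claw":255,"dp":[0,-0.0159,0.0078],"angular":[0,0,0]},{"claw":255,"dp":[0,-0.0151,0.0091],"angular":[0,0,0]},{"claw":255,"dp":[0,-0.014,0.0107],"angular":[0,0,0]},{"claw":255,"dp":[0,-0.0128,0.0122],"angular":[0,0,0]},{"claw":255,"dp":[0,-0.0113,0.0136],"angular":[0,0,0]},{"claw":255,"dp":[0,-0.0097,0.0147],"angular":[0,0,0]},{"claw":255,"dp":[0,-0.008,0.0157],"angular":[0,0,0]},{"claw":255,"dp":[0,0,0],"angular":[0,0,0]}]'

```text
clock: 29.97
tcp_pos: [0.4324, 0.1499, 0.0831]
orientation: [-0.002, 0.74, 0.672, -0.002]
wrist_force: [-1.9, 0.8, -4.7]
finger_gap: 0.0123
```

```bash
python3 - <<'E'
from h import *
go()
s=env.get_state(); p=s['tcp_pos']; d=(p-[.6404,.1298,.1669]); x=d@[.995,-.098,0]+.064; z=d[2]+.144
print(x,z,np.hypot(x,z),np.arctan2(z,-x)-.191)
ph=np.arctan2(z,-x); t=np.linspace(ph,.191,4)
X=-.1579*np.cos(t);Z=.1579*np.sin(t); X[0]=x;Z[0]=z; print(np.round(np.c_[np.diff(X),-np.diff(Z)],4).tolist())
E
```

```text
t 30.0 p [0.4324 0.1499 0.0831] th -5.5 tilt [-0.3  0. ] F [-1.9  0.8 -4.7] gap 0.0123
-0.14497178296703855 0.06015354500880049 0.156956257708216 0.20231281667920875
[[-0.0046, 0.0096], [-0.0031, 0.0102], [-0.0024, 0.0104]]
```

Emit:
play_rows --steps '[{"claw":255,"dp":[0,-0.0046,0.0096],"angular":[0,0,0]},{"claw":255,"dp":[0,-0.0031,0.0102],"angular":[0,0,0]},{"claw":255,"dp":[0,-0.0024,0.0104],"angular":[0,0,0]},{"claw":255,"dp":[0,0,0],"angular":[0,0,0]},{"claw":255,"dp":[0,0,0],"angular":[0,0,0]},{"claw":255,"dp":[0,0,0],"angular":[0,0,0]},{"claw":255,"dp":[0,0,0],"angular":[0,0,0]},{"claw":255,"dp":[0,0,0],"angular":[0,0,0]}]'

```text
clock: 30.63
tcp_pos: [0.4236, 0.1507, 0.0557]
orientation: [-0.002, 0.741, 0.672, -0.002]
wrist_force: [-6.1, -0.2, -3.7]
finger_gap: 0.0124
```

Emit:
play_rows --steps '[{"claw":120,"dp":[0,0,0],"angular":[0,0,0]},{"claw":120,"dp":[0,0,0],"angular":[0,0,0]},{"claw":120,"dp":[0,0,0],"angular":[0,0,0]},{"claw":120,"dp":[0,0,0],"angular":[0,0,0]},{"claw":120,"dp":[0,0,0],"angular":[0,0,0]},{"claw":120,"dp":[0,0,0],"angular":[0,0,0]},{"claw":120,"dp":[0,0,0],"angular":[0,0,0]},{"claw":120,"dp":[0,0,0],"angular":[0,0,0]}]'

```text
clock: 31.3
tcp_pos: [0.4255, 0.1509, 0.0558]
orientation: [0.0, 0.741, 0.672, 0.0]
wrist_force: [-0.1, 0.5, 0.2]
finger_gap: 0.0455
```

Emit:
play_rows --steps '[{"claw":120,"dp":[0,0,-0.02],"angular":[0,0,0]},{"claw":120,"dp":[0,0,-0.03],"angular":[0,0,0]},{"claw":120,"dp":[0,0,-0.03],"angular":[0,0,0]},{"claw":120,"dp":[0,0,-0.02],"angular":[0,0,0]},{"claw":120,"dp":[-0.03,0,0],"angular":[0,0,0]},{"claw":120,"dp":[-0.04,0,0],"angular":[0,0,0]},{"claw":120,"dp":[-0.04,0,0],"angular":[0,0,0]},{"claw":120,"dp":[-0.03,0,0],"angular":[0,0,0]}]'

```text
clock: 31.97
tcp_pos: [0.4113, 0.0096, 0.1559]
orientation: [0.001, 0.74, 0.672, 0.0]
wrist_force: [2.0, -0.6, 0.0]
finger_gap: 0.0453
```

```bash
python3 - <<'E'
from h import *
go((.655,-.032,.12,-5.6)); plates(.033,.06)
for n in('top','scene'):
    p,d,c=cam(n); W=world(c,d); h=cv2.cvtColor(p,cv2.COLOR_RGB2HSV).astype(int)
    m=((h[...,0]<8)|(h[...,0]>172))&(h[...,1]>150)&(h[...,2]>60)&(W[...,2]>.065)&(W[...,0]>.38)&(W[...,0]<.8)&(W[...,1]<.3)&(W[...,1]>-.1)
    q=W[m]; print('bar',len(q),np.round(np.median(q,0),3),np.round(q.min(0),3),np.round(q.max(0),3))
cv2.imwrite('pics/s6.png',cv2.resize(p[90:270,210:410,::-1],None,fx=3.3,fy=3.3,interpolation=cv2.INTER_CUBIC))
E
```

```text
t 32.0 p [0.4113 0.0096 0.1559] th -5.5 tilt [ 0. -0.] F [ 2.  -0.6  0. ] gap 0.0453
  turn 0.1  dp [-0.0177 0.2466 0.0359]
plate top [5.0300e-01 2.5700e-01 4.6000e-02 4.7001e+01] scene [ 0.504  0.258  0.047 44.038] mean [0.5034 0.2574 0.0468]
plate top [4.9700e-01 1.9700e-01 4.6000e-02 4.6664e+01] scene [ 0.498  0.2    0.047 40.531] mean [0.4976 0.1983 0.0463]
plate top [4.9100e-01 1.3800e-01 4.8000e-02 8.4305e+01] scene [ 0.492  0.138  0.046 40.879] mean [0.4913 0.1384 0.047 ]
3 4
bar 118 [0.424 0.175 0.085] [0.415 0.124 0.065] [0.59  0.226 0.093]
bar 113 [0.429 0.169 0.085] [0.417 0.118 0.066] [0.588 0.228 0.091]
```

View pics/s6.png

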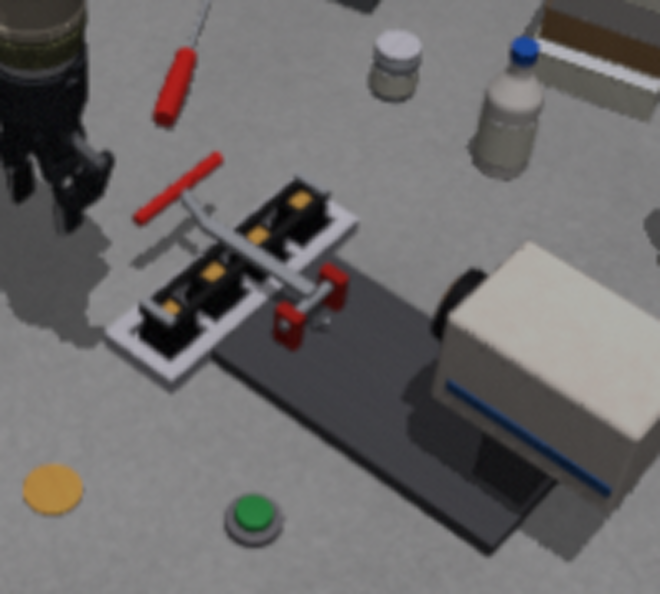

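Emit:
play_rows --steps '[{"claw":255,"dp":[-0.003,0.032,0],"angular":[0,0,0]},{"claw":255,"dp":[-0.003,0.037,0],"angular":[0,0,0]},{"claw":255,"dp":[-0.003,0.037,0.01],"angular":[0,0,0]},{"claw":255,"dp":[-0.003,0.037,0.01],"angular":[0,0,0]},{"claw":255,"dp":[-0.003,0.037,0.01],"angular":[0,0,0]},{"claw":255,"dp":[-0.003,0.037,0.01],"angular":[0,0,0]},{"claw":255,"dp":[0,0.025,0.01],"angular":[0,0,0]},{"claw":255,"dp":[0,0.01,0],"angular":[0,0,0]}]'

```text
clock: 32.83
tcp_pos: [0.6632, -0.0293, 0.102]
orientation: [-0.001, 0.74, 0.673, -0.001]
wrist_force: [-1.0, -0.1, -1.3]
finger_gap: 0.0002
```

```bash
python3 -c "
from h import *
go((.655,-.032,.025,-5.6))"
```

```text
t 32.8 p [ 0.6632 -0.0293  0.102 ] th -5.5 tilt [-0.1  0. ] F [-1.  -0.1 -1.3] gap 0.0002
  turn 0.1  dp [-0.0035 -0.0079 0.0770]
```

Emit:
play_rows --steps '[{"claw":255,"dp":[-0.0035,-0.007,0.015],"angular":[0,0,0]},{"claw":255,"dp":[0,0,0.02],"angular":[0,0,0]},{"claw":255,"dp":[0,0,0.02],"angular":[0,0,0]},{"claw":255,"dp":[0,0,0.01],"angular":[0,0,0]},{"claw":255,"dp":[0,0,0.005],"angular":[0,0,0]},{"claw":255,"dp":[0,0,0.003],"angular":[0,0,0]},{"claw":255,"dp":[0,0,0],"angular":[0,0,0]},{"claw":255,"dp":[0,0,0],"angular":[0,0,0]}]'

```text
clock: 33.5
tcp_pos: [0.6543, -0.0334, 0.0337]
orientation: [0.001, 0.74, 0.672, 0.001]
wrist_force: [1.0, -0.0, 0.9]
finger_gap: -0.0001
```

Emit:
play_rows --steps '[{"claw":255,"dp":[0,0,0.003],"angular":[0,0,0]},{"claw":255,"dp":[0,0,0.003],"angular":[0,0,0]},{"claw":255,"dp":[0,0,0.003],"angular":[0,0,0]},{"claw":255,"dp":[0,0,0.002],"angular":[0,0,0]},{"claw":255,"dp":[0,0,0],"angular":[0,0,0]},{"claw":255,"dp":[0,0,0],"angular":[0,0,0]},{"claw":255,"dp":[0,0,0],"angular":[0,0,0]},{"claw":255,"dp":[0,0,0],"angular":[0,0,0]}]'

```text
clock: 34.17
tcp_pos: [0.6536, -0.0337, 0.0218]
orientation: [0.0, 0.741, 0.672, 0.0]
wrist_force: [-0.3, 0.3, 0.2]
finger_gap: 0.0002
```

```bash
python3 -c "
from h import *
go((.655,-.032,.01,-5.6))"
```

```text
t 34.2 p [ 0.6536 -0.0337  0.0218] th -5.6 tilt [0. 0.] F [-0.3  0.3  0.2] gap 0.0002
  turn 0.0  dp [0.0019 0.0012 0.0118]
```

Emit:
play_rows --steps '[{"claw":255,"dp":[0.001,0,0.004],"angular":[0,0,0]},{"claw":255,"dp":[0,0,0.003],"angular":[0,0,0]},{"claw":255,"dp":[0,0,0.002],"angular":[0,0,0]},{"claw":255,"dp":[0,0,0.001],"angular":[0,0,0]},{"claw":255,"dp":[0,0,0.001],"angular":[0,0,0]},{"claw":255,"dp":[0,0,0.001],"angular":[0,0,0]},{"claw":255,"dp":[0,0,0.001],"angular":[0,0,0]},{"claw":255,"dp":[0,0,0],"angular":[0,0,0]}]'

```text
clock: 34.83
tcp_pos: [0.6535, -0.0327, 0.0085]
orientation: [-0.0, 0.741, 0.672, -0.0]
wrist_force: [0.9, 0.1, 0.3]
finger_gap: -0.0
```

Emit:
play_rows --steps '[{"claw":255,"dp":[0,0,0.001],"angular":[0,0,0]},{"claw":255,"dp":[0,0,0.001],"angular":[0,0,0]},{"claw":255,"dp":[0,0,0],"angular":[0,0,0]},{"claw":255,"dp":[0,0,0],"angular":[0,0,0]},{"claw":255,"dp":[0,0,0],"angular":[0,0,0]},{"claw":255,"dp":[0,0,0],"angular":[0,0,0]},{"claw":255,"dp":[0,0,0],"angular":[0,0,0]},{"claw":255,"dp":[0,0,0],"angular":[0,0,0]}]'

```text
clock: 35.5
tcp_pos: [0.6537, -0.0327, 0.0067]
orientation: [0.0, 0.741, 0.672, 0.0]
wrist_force: [0.2, 0.5, -0.5]
finger_gap: -0.0002
```

Emit:
play_rows --steps '[{"claw":255,"dp":[0,0,0.001],"angular":[0,0,0]},{"claw":255,"dp":[0,0,0.001],"angular":[0,0,0]},{"claw":255,"dp":[0,0,0.001],"angular":[0,0,0]},{"claw":255,"dp":[0,0,0.001],"angular":[0,0,0]},{"claw":255,"dp":[0,0,0],"angular":[0,0,0]},{"claw":255,"dp":[0,0,0],"angular":[0,0,0]},{"claw":255,"dp":[0,0,0],"angular":[0,0,0]},{"claw":255,"dp":[0,0,0],"angular":[0,0,0]}]'

```text
clock: 36.17
tcp_pos: [0.6536, -0.0327, 0.0027]
orientation: [-0.0, 0.741, 0.672, 0.0]
wrist_force: [-0.5, 0.5, 1.3]
finger_gap: -0.0002
```

```bash
python3 -c "
from h import *
go()
p,d,c=cam('scene'); W=world(c,d); t=env.get_state()['tcp_pos']
print([np.round((np.array(proj(c,t+[0,0,z]))-[210,160])*6) for z in(-.008,.008,.015,.02)])
cv2.imwrite('pics/s7.png',cv2.resize(p[160:260,210:310,::-1],None,fx=6,fy=6,interpolation=cv2.INTER_CUBIC))"
```

```text
t 36.2 p [ 0.6536 -0.0327  0.0027] th -5.6 tilt [0. 0.] F [-0.5  0.5  1.3] gap -0.0002
[array([451., 539.]), array([453., 520.]), array([453., 511.]), array([454., 505.])]
```

View pics/s7.png

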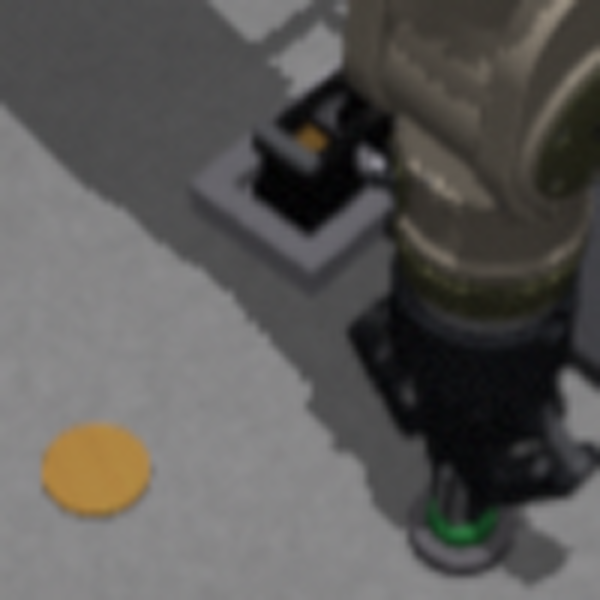

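Emit:
play_rows --steps '[{"claw":255,"dp":[0,0,0.001],"angular":[0,0,0]},{"claw":255,"dp":[0,0,0.001],"angular":[0,0,0]},{"claw":255,"dp":[0,0,0.001],"angular":[0,0,0]},{"claw":255,"dp":[0,0,0.001],"angular":[0,0,0]},{"claw":255,"dp":[0,0,0],"angular":[0,0,0]},{"claw":255,"dp":[0,0,0],"angular":[0,0,0]},{"claw":255,"dp":[0,0,0],"angular":[0,0,0]},{"claw":255,"dp":[0,0,0],"angular":[0,0,0]}]'

```text
clock: 36.88
tcp_pos: [0.6537, -0.0327, -0.0012]
orientation: [0.0, 0.741, 0.672, 0.0]
wrist_force: [-1.9, 0.4, 3.1]
finger_gap: 0.0
```

Emit:
play_rows --steps '[{"claw":255,"dp":[0,0,0.001],"angular":[0,0,0]},{"claw":255,"dp":[0,0,0.001],"angular":[0,0,0]},{"claw":255,"dp":[0,0,0],"angular":[0,0,0]},{"claw":255,"dp":[0,0,0],"angular":[0,0,0]},{"claw":255,"dp":[0,0,0],"angular":[0,0,0]},{"claw":255,"dp":[0,0,0],"angular":[0,0,0]},{"claw":255,"dp":[0,0,0],"angular":[0,0,0]},{"claw":255,"dp":[0,0,0],"angular":[0,0,0]}]'

```text
clock: 37.55
tcp_pos: [0.6537, -0.0327, -0.0033]
orientation: [0.0, 0.741, 0.672, 0.0]
wrist_force: [-1.4, -0.7, 4.9]
finger_gap: 0.0002
```

Emit:
play_rows --steps '[{"claw":255,"dp":[0,0,0.001],"angular":[0,0,0]},{"claw":255,"dp":[0,0,0.001],"angular":[0,0,0]},{"claw":255,"dp":[0,0,0],"angular":[0,0,0]},{"claw":255,"dp":[0,0,0],"angular":[0,0,0]},{"claw":255,"dp":[0,0,0],"angular":[0,0,0]},{"claw":255,"dp":[0,0,0],"angular":[0,0,0]},{"claw":255,"dp":[0,0,0],"angular":[0,0,0]},{"claw":255,"dp":[0,0,0],"angular":[0,0,0]}]'

```text
clock: 38.22
tcp_pos: [0.6538, -0.0327, -0.0035]
orientation: [0.0, 0.741, 0.672, 0.0]
wrist_force: [-5.0, 1.4, 15.5]
finger_gap: 0.0
```

Emit:
play_rows --steps '[{"claw":255,"dp":[0,0,-0.01],"angular":[0,0,0]},{"claw":255,"dp":[0,0,-0.03],"angular":[0,0,0]},{"claw":255,"dp":[0,0,-0.04],"angular":[0,0,0]},{"claw":255,"dp":[0,0,-0.04],"angular":[0,0,0]},{"claw":120,"dp":[0,0,-0.03],"angular":[0,0,0]},{"claw":120,"dp":[0.017,-0.026,0],"angular":[0,0,0]},{"claw":120,"dp":[0.02,-0.032,0],"angular":[0,0,0]},{"claw":120,"dp":[0.02,-0.032,0],"angular":[0,0,0]}]'

```text
clock: 38.88
tcp_pos: [0.5697, 0.0329, 0.1448]
orientation: [0.001, 0.741, 0.671, 0.001]
wrist_force: [0.3, 0.6, -0.0]
finger_gap: 0.0452
```

Emit:
play_rows --steps '[{"claw":120,"dp":[0.02,-0.032,0],"angular":[0,0,0]},{"claw":120,"dp":[0.02,-0.032,0],"angular":[0,0,0]},{"claw":120,"dp":[0.02,-0.032,0],"angular":[0,0,0]},{"claw":120,"dp":[0.02,-0.032,0],"angular":[0,0,0]},{"claw":120,"dp":[0.015,-0.02,0],"angular":[0,0,0]},{"claw":120,"dp":[0.006,-0.008,0],"angular":[0,0,0]},{"claw":120,"dp":[0,0,0],"angular":[0,0,0]},{"claw":120,"dp":[0,0,0],"angular":[0,0,0]}]'

```text
clock: 39.55
tcp_pos: [0.425, 0.1485, 0.1448]
orientation: [0.001, 0.74, 0.672, 0.0]
wrist_force: [0.4, -1.0, -0.1]
finger_gap: 0.0453
```

```bash
python3 - <<'E'
from h import *
go((.4245,.1500,.056,-5.6))
p,d,c=cam('scene'); h=cv2.cvtColor(p,cv2.COLOR_RGB2HSV).astype(int); W=world(c,d)
m=(h[...,0]>45)&(h[...,0]<85)&(h[...,1]>90)&(W[...,0]>.6)&(W[...,0]<.7)
print('button z',np.median(W[m],0))
E
```

```text
t 39.5 p [0.425  0.1485 0.1448] th -5.5 tilt [ 0.1 -0. ] F [ 0.4 -1.  -0.1] gap 0.0453
  turn 0.1  dp [0.0014 -0.0007 0.0888]
button z [ 0.65748733 -0.03370484  0.02331444]
```

Emit:
play_rows --steps '[{"claw":120,"dp":[0.001,0,0.015],"angular":[0,0,0]},{"claw":120,"dp":[0,0,0.025],"angular":[0,0,0]},{"claw":120,"dp":[0,0,0.02],"angular":[0,0,0]},{"claw":120,"dp":[0,0,0.015],"angular":[0,0,0]},{"claw":120,"dp":[0,0,0.009],"angular":[0,0,0]},{"claw":120,"dp":[0,0,0.004],"angular":[0,0,0]},{"claw":255,"dp":[0,0,0],"angular":[0,0,0]},{"claw":255,"dp":[0,0,0],"angular":[0,0,0]}]'

```text
clock: 40.27
tcp_pos: [0.4252, 0.1491, 0.057]
orientation: [0.0, 0.741, 0.672, 0.0]
wrist_force: [0.8, -0.3, 0.1]
finger_gap: 0.022
```

Emit:
play_rows --force 40 --steps '[{"claw":255,"dp":[0,0,0],"angular":[0,0,0]},{"claw":255,"dp":[0,0,0],"angular":[0,0,0]},{"claw":255,"dp":[0,0,0],"angular":[0,0,0]},{"claw":255,"dp":[0,0,0],"angular":[0,0,0]},{"claw":255,"dp":[0,0,0],"angular":[0,0,0]},{"claw":255,"dp":[0,0,0],"angular":[0,0,0]},{"claw":255,"dp":[0,0,0],"angular":[0,0,0]},{"claw":255,"dp":[0,0,0],"angular":[0,0,0]}]'

```text
clock: 40.93
tcp_pos: [0.4219, 0.1495, 0.0572]
orientation: [-0.001, 0.74, 0.672, -0.001]
wrist_force: [-6.0, 0.1, 4.1]
finger_gap: 0.0122
```

```bash
python3 -c "
from h import *
go()"
```

```text
t 40.9 p [0.4219 0.1495 0.0572] th -5.5 tilt [-0.2  0. ] F [-6.   0.1  4.1] gap 0.0122
```

Emit:
play_rows --steps '[{"claw":255,"dp":[0,0.0043,-0.0172],"angular":[0,0,0]},{"claw":255,"dp":[0,0.0063,-0.0166],"angular":[0,0,0]},{"claw":255,"dp":[0,0.0081,-0.0158],"angular":[0,0,0]},{"claw":255,"dp":[0,0.0098,-0.0148],"angular":[0,0,0]},{"claw":255,"dp":[0,0.0114,-0.0136],"angular":[0,0,0]},{"claw":255,"dp":[0,0.0129,-0.0122],"angular":[0,0,0]},{"claw":255,"dp":[0,0.0141,-0.0107],"angular":[0,0,0]},{"claw":255,"dp":[0,0,0],"angular":[0,0,0]}]'

```text
clock: 41.6
tcp_pos: [0.4866, 0.1433, 0.1616]
orientation: [-0.003, 0.74, 0.672, -0.002]
wrist_force: [-22.6, 0.5, 27.1]
finger_gap: 0.0106
```

```bash
cat >> h.py <<'E'
def arc(n):
    go(); d=env.get_state()['tcp_pos']-[.4225,.1495,.0565]; x=d@[.995,-.098,0]-.155; z=d[2]+.03
    ph=np.arctan2(z,-x); print('R %.4f angle %.3f'%(np.hypot(x,z),ph-.191)); t=np.linspace(ph,1.991,n+1)
    X=-.1579*np.cos(t);Z=.1579*np.sin(t); X[0]=x;Z[0]=z; print(np.round(np.c_[np.diff(X),-np.diff(Z)],4).tolist())
E
python3 -c "
from h import *
arc(10)"
```

```text
t 41.6 p [0.4866 0.1433 0.1616] th -5.5 tilt [-0.4  0.1] F [-22.6   0.5  27.1] gap 0.0106
R 0.1627 angle 0.789
[[0.0163, -0.0043], [0.0144, -0.0068], [0.0151, -0.0053], [0.0155, -0.0037], [0.0158, -0.0022], [0.0159, -0.0006], [0.0159, 0.0011], [0.0157, 0.0027], [0.0154, 0.0042], [0.0149, 0.0058]]
```

```bash
python3 -c "
from h import *
p,d,c=cam('scene')
cv2.imwrite('pics/s8.png',cv2.resize(p[90:220,230:380,::-1],None,fx=4,fy=4,interpolation=cv2.INTER_CUBIC)); go()"
```

```text
t 41.6 p [0.4859 0.1434 0.1611] th -5.5 tilt [-0.4  0.1] F [-22.4   0.6  25.1] gap 0.0107
```

View pics/s8.png

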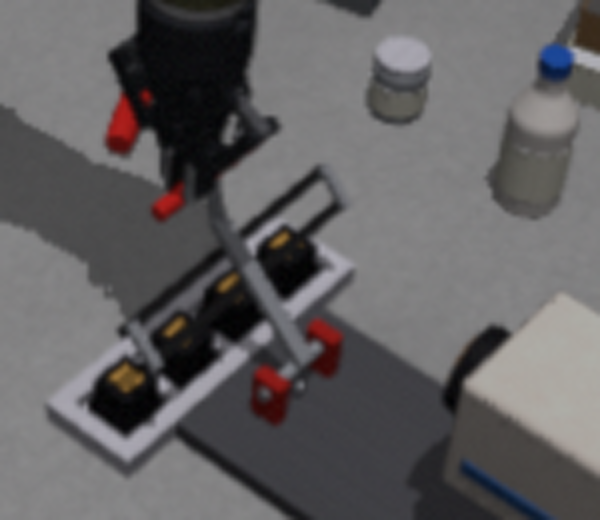

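```bash
python3 - <<'E'
from h import *
d=env.get_state()['tcp_pos']-[.4225,.1495,.0565]; x=d@[.995,-.098,0]-.155; z=d[2]+.03
ph=np.arctan2(z,-x); t=np.linspace(ph,ph+.55,9)[1:]; X=np.r_[x,-.1655*np.cos(t)];Z=np.r_[z,.1655*np.sin(t)]
print(np.round(np.c_[np.diff(X),-np.diff(Z)],4).tolist())
E
```

```text
[[0.008, -0.0084], [0.01, -0.0054], [0.0104, -0.0047], [0.0107, -0.004], [0.0109, -0.0032], [0.0111, -0.0025], [0.0112, -0.0017], [0.0113, -0.0009]]
```

Emit:
play_rows --steps '[{"claw":255,"dp":[0,0.008,-0.0084],"angular":[0,0,0]},{"claw":255,"dp":[0,0.01,-0.0054],"angular":[0,0,0]},{"claw":255,"dp":[0,0.0104,-0.0047],"angular":[0,0,0]},{"claw":255,"dp":[0,0.0107,-0.004],"angular":[0,0,0]},{"claw":255,"dp":[0,0.0109,-0.0032],"angular":[0,0,0]},{"claw":255,"dp":[0,0.0111,-0.0025],"angular":[0,0,0]},{"claw":255,"dp":[0,0.0112,-0.0017],"angular":[0,0,0]},{"claw":255,"dp":[0,0.0113,-0.0009],"angular":[0,0,0]}]'

```text
clock: 42.32
tcp_pos: [0.5791, 0.1348, 0.1953]
orientation: [0.004, 0.741, 0.672, 0.005]
wrist_force: [2.6, -2.0, 13.7]
finger_gap: -0.0002
```

```bash
python3 -c "
from h import *
arc(6)"
```

```text
t 42.3 p [0.5791 0.1348 0.1953] th -5.6 tilt [0.8 0. ] F [ 2.6 -2.  13.7] gap -0.0002
R 0.1688 angle 1.393
[[0.0105, 0.0114], [0.0106, 0.0012], [0.0105, 0.0019], [0.0104, 0.0027], [0.0102, 0.0034], [0.0099, 0.004]]
```

```bash
cat >> h.py <<'E'
def bar():
  for n in('top','scene'):
    p,d,c=cam(n); W=world(c,d); h=cv2.cvtColor(p,cv2.COLOR_RGB2HSV).astype(int)
    m=((h[...,0]<8)|(h[...,0]>172))&(h[...,1]>150)&(h[...,2]>60)&(W[...,2]>.07)&(W[...,0]>.38)&(W[...,0]<.8)&(W[...,1]<.26)&(W[...,1]>-.1)
    q=W[m]; print(n,'bar',len(q),np.round(np.median(q,0),3),np.round(q.min(0),3),np.round(q.max(0),3))
E
python3 -c "
from h import *
bar(); go()"
```

```text
return _methods._mean(a, axis=axis, dtype=dtype,
  ret = um.true_divide(
Traceback (most recent call last):
  File "h.py", line 53, in bar
    q=W[m]; print(n,'bar',len(q),np.round(np.median(q,0),3),np.round(q.min(0),3),np.round(q.max(0),3))
                                                                     ~~~~~^^^
ValueError: zero-size array to reduction operation minimum which has no identity
```

```bash
python3 -c "
from h import *
p,d,c=cam('scene')
cv2.imwrite('pics/s9.png',cv2.resize(p[90:240,230:400,::-1],None,fx=4,fy=4,interpolation=cv2.INTER_CUBIC)); go()"
```

```text
t 42.4 p [0.5812 0.1346 0.1952] th -5.6 tilt [1. 0.] F [ 2.  -0.7 19.2] gap 0.0001
```

View pics/s9.png

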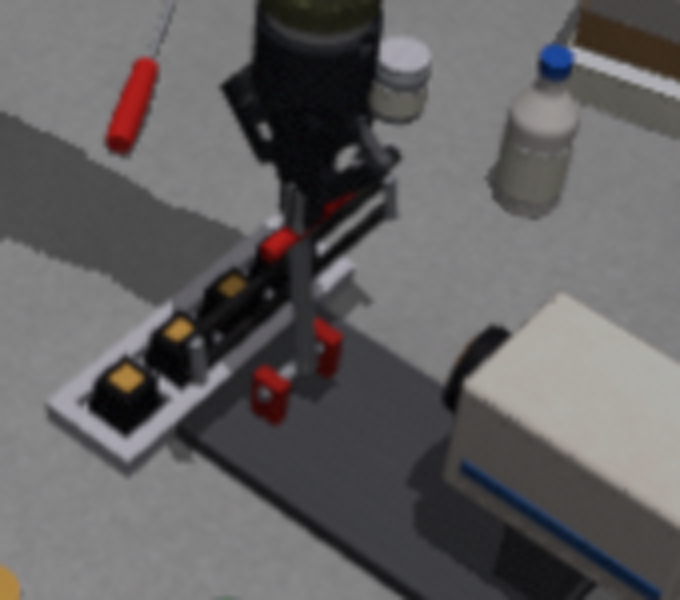

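```bash
python3 - <<'E'
from h import *
c=env.calibration('scene'); P=np.array([.5812,.1598,.05]); xh=np.array([.995,-.098,0]); yh=np.array([.098,.995,0])
for t in np.arange(.8,1.9,.1):
    b=P+xh*(-.1579*np.cos(t+.191))+[0,0,.1579*np.sin(t+.191)]
    print('%.1f'%t,np.round(b,3),[np.round((np.array(proj(c,b+k*yh))-[230,90])*4) for k in(-.055,0,.055)])
print(np.round((np.array(proj(c,env.get_state()['tcp_pos']+[0,0,.018]))-[230,90])*4))
E
```

```text
0.8 [0.495 0.168 0.182] [array([159., 214.]), array([212., 172.]), array([263., 132.])]
0.9 [0.509 0.167 0.19 ] [array([174., 215.]), array([228., 173.]), array([279., 132.])]
1.0 [0.523 0.166 0.197] [array([191., 219.]), array([245., 176.]), array([296., 135.])]
1.1 [0.538 0.164 0.202] [array([209., 224.]), array([263., 181.]), array([314., 140.])]
1.2 [0.553 0.163 0.205] [array([227., 232.]), array([281., 188.]), array([332., 147.])]
1.3 [0.569 0.161 0.207] [array([246., 242.]), array([300., 198.]), array([351., 156.])]
1.4 [0.584 0.159 0.208] [array([265., 253.]), array([318., 209.]), array([370., 166.])]
1.5 [0.6   0.158 0.207] [array([284., 267.]), array([337., 222.]), array([388., 179.])]
1.6 [0.616 0.156 0.204] [array([303., 282.]), array([356., 236.]), array([406., 193.])]
1.7 [0.631 0.155 0.2  ] [array([321., 299.]), array([374., 253.]), array([424., 209.])]
1.8 [0.645 0.153 0.194] [array([338., 316.]), array([391., 270.]), array([441., 226.])]
[294. 223.]
```

Emit:
play_rows --steps '[{"claw":255,"dp":[0,0,-0.02],"angular":[0,0,0]},{"claw":255,"dp":[0,0,-0.03],"angular":[0,0,0]},{"claw":255,"dp":[0,0,-0.02],"angular":[0,0,0]},{"claw":255,"dp":[0,-0.03,0],"angular":[0,0,0]},{"claw":70,"dp":[0,-0.04,0],"angular":[0,0,0]},{"claw":70,"dp":[0,-0.04,0],"angular":[0,0,0]},{"claw":70,"dp":[0,-0.04,0],"angular":[0,0,0]},{"claw":70,"dp":[0,0,0],"angular":[0,0,0]}]'

```text
clock: 43.08
tcp_pos: [0.4171, 0.1496, 0.2593]
orientation: [-0.001, 0.74, 0.673, -0.001]
wrist_force: [0.0, -0.4, -1.2]
finger_gap: 0.0482
```

```bash
sed -i "s/q=W\[m\]; print(n,'bar'/q=np.r_[W[m],[[9,9,9]]]; print(n,'bar'/" h.py; python3 -c "
from h import *
go((.4878,.0785,.09,-5.6)); bar(); plates(.033,.06)"
```

```text
t 43.1 p [0.4171 0.1496 0.2593] th -5.4 tilt [-0.2  0. ] F [ 0.  -0.4 -1.2] gap 0.0482
  turn 0.2  dp [-0.0639 0.0773 0.1693]
top bar 142 [0.64  0.154 0.199] [0.632 0.101 0.19 ] [9. 9. 9.]
scene bar 178 [0.646 0.151 0.2  ] [0.593 0.082 0.11 ] [9. 9. 9.]
plate top [0.492 0.137 0.046 1.753] scene [ 0.495  0.138  0.046 18.165] mean [0.4936 0.1376 0.0461]
plate top [0.486 0.078 0.046 1.441] scene [ 0.49   0.078  0.047 37.455] mean [0.488  0.0782 0.0464]
2 4
```

Emit:
play_rows --steps '[{"claw":70,"dp":[-0.02,0.025,0.02],"angular":[0,0,0]},{"claw":70,"dp":[-0.02,0.025,0.02],"angular":[0,0,0]},{"claw":70,"dp":[-0.016,0.018,0.03],"angular":[0,0,0]},{"claw":70,"dp":[-0.008,0.009,0.03],"angular":[0,0,0]},{"claw":70,"dp":[0,0,0.03],"angular":[0,0,0]},{"claw":70,"dp":[0,0,0.03],"angular":[0,0,0]},{"claw":70,"dp":[0,0,0.01],"angular":[0,0,0]},{"claw":70,"dp":[0,0,0],"angular":[0,0,0]}]'

```text
clock: 43.95
tcp_pos: [0.494, 0.0777, 0.0855]
orientation: [-0.002, 0.741, 0.672, -0.002]
wrist_force: [0.1, 0.3, 1.2]
finger_gap: 0.062
```

```bash
python3 -c "
from h import *
go((.488,.0785,.0145,-5.6))"
```

```text
t 44.0 p [0.494  0.0777 0.0855] th -5.6 tilt [-0.3  0. ] F [0.1 0.3 1.2] gap 0.0620
  turn -0.0  dp [0.0002 -0.0060 0.0710]
```

Emit:
play_rows --steps '[{"claw":70,"dp":[0,-0.005,0.01],"angular":[0,0,0]},{"claw":70,"dp":[0,0,0.02],"angular":[0,0,0]},{"claw":70,"dp":[0,0,0.018],"angular":[0,0,0]},{"claw":70,"dp":[0,0,0.013],"angular":[0,0,0]},{"claw":70,"dp":[0,0,0.007],"angular":[0,0,0]},{"claw":70,"dp":[0,0,0.003],"angular":[0,0,0]},{"claw":70,"dp":[0,0,0],"angular":[0,0,0]},{"claw":255,"dp":[0,0,0],"angular":[0,0,0]}]'

```text
clock: 44.62
tcp_pos: [0.4914, 0.0788, 0.0186]
orientation: [0.001, 0.741, 0.672, 0.001]
wrist_force: [-0.4, 0.3, -0.4]
finger_gap: 0.0513
```

Emit:
play_rows --steps '[{"claw":255,"dp":[0,0,0],"angular":[0,0,0]},{"claw":255,"dp":[0,0,0],"angular":[0,0,0]},{"claw":255,"dp":[0,0,0],"angular":[0,0,0]},{"claw":255,"dp":[0,0,0],"angular":[0,0,0]},{"claw":255,"dp":[0,0,0],"angular":[0,0,0]},{"claw":255,"dp":[0,0,0],"angular":[0,0,0]},{"claw":255,"dp":[0,0,0],"angular":[0,0,0]},{"claw":255,"dp":[0,0,0],"angular":[0,0,0]}]'

```text
clock: 45.28
tcp_pos: [0.4906, 0.0788, 0.0186]
orientation: [0.0, 0.741, 0.672, 0.001]
wrist_force: [-1.7, 0.3, 4.9]
finger_gap: 0.0329
```

```bash
python3 -c "
from h import *
go((.524,-.351,.085,-5.6))"
```

```text
t 45.3 p [0.4906 0.0788 0.0186] th -5.6 tilt [0.1 0. ] F [-1.7  0.3  4.9] gap 0.0329
  turn 0.0  dp [-0.4245 0.0752 -0.0664]
```

Emit:
play_rows --steps '[{"claw":255,"dp":[0,0,-0.01],"angular":[0,0,0]},{"claw":255,"dp":[0,0,-0.03],"angular":[0,0,0]},{"claw":255,"dp":[0,0,-0.026],"angular":[0,0,0]},{"claw":255,"dp":[-0.03,0,0],"angular":[0,0,0]},{"claw":255,"dp":[-0.04,0,0],"angular":[0,0,0]},{"claw":255,"dp":[-0.04,0,0],"angular":[0,0,0]},{"claw":255,"dp":[-0.04,0.01,0],"angular":[0,0,0]},{"claw":255,"dp":[-0.04,0.01,0],"angular":[0,0,0]}]'

```text
clock: 45.95
tcp_pos: [0.4914, -0.1139, 0.0847]
orientation: [0.001, 0.74, 0.672, 0.0]
wrist_force: [2.1, 0.1, -1.8]
finger_gap: 0.0327
```

Emit:
play_rows --steps '[{"claw":255,"dp":[-0.04,0.01,0],"angular":[0,0,0]},{"claw":255,"dp":[-0.04,0.01,0],"angular":[0,0,0]},{"claw":255,"dp":[-0.04,0.01,0],"angular":[0,0,0]},{"claw":255,"dp":[-0.04,0.01,0],"angular":[0,0,0]},{"claw":255,"dp":[-0.04,0.01,0],"angular":[0,0,0]},{"claw":255,"dp":[-0.025,0.005,0],"angular":[0,0,0]},{"claw":255,"dp":[-0.01,0,0],"angular":[0,0,0]},{"claw":255,"dp":[0,0,0],"angular":[0,0,0]}]'

```text
clock: 46.62
tcp_pos: [0.5233, -0.3543, 0.0837]
orientation: [0.001, 0.742, 0.671, -0.0]
wrist_force: [-0.2, 0.9, -1.8]
finger_gap: 0.0322
```

```bash
python3 -c "
from h import *
go((.524,-.351,.015,-5.6))"
```

```text
t 46.6 p [ 0.5233 -0.3543  0.0837] th -5.8 tilt [ 0. -0.] F [-0.2  0.9 -1.8] gap 0.0322
  turn -0.2  dp [0.0033 0.0003 0.0687]
```

Emit:
play_rows --steps '[{"claw":255,"dp":[0.003,0,0.012],"angular":[0,0,0]},{"claw":255,"dp":[0,0,0.02],"angular":[0,0,0]},{"claw":255,"dp":[0,0,0.015],"angular":[0,0,0]},{"claw":255,"dp":[0,0,0.01],"angular":[0,0,0]},{"claw":255,"dp":[0,0,0.006],"angular":[0,0,0]},{"claw":255,"dp":[0,0,0.003],"angular":[0,0,0]},{"claw":255,"dp":[0,0,0.002],"angular":[0,0,0]},{"claw":255,"dp":[0,0,0],"angular":[0,0,0]}]'

```text
clock: 47.28
tcp_pos: [0.5242, -0.3484, 0.0158]
orientation: [0.0, 0.74, 0.672, 0.0]
wrist_force: [-0.5, 0.4, -1.1]
finger_gap: 0.0328
```

Emit:
play_rows --steps '[{"claw":90,"dp":[0,0,0],"angular":[0,0,0]},{"claw":90,"dp":[0,0,0],"angular":[0,0,0]},{"claw":90,"dp":[0,0,0],"angular":[0,0,0]},{"claw":90,"dp":[0,0,-0.01],"angular":[0,0,0]},{"claw":90,"dp":[0,0,-0.03],"angular":[0,0,0]},{"claw":90,"dp":[0,0,-0.03],"angular":[0,0,0]},{"claw":70,"dp":[0.03,-0.01,0],"angular":[0,0,0]},{"claw":70,"dp":[0.04,-0.01,0],"angular":[0,0,0]}]'

```text
clock: 47.95
tcp_pos: [0.5133, -0.2809, 0.0891]
orientation: [0.004, 0.742, 0.67, 0.001]
wrist_force: [0.6, 1.0, 0.1]
finger_gap: 0.0622
```

Emit:
play_rows --steps '[{"claw":70,"dp":[0.04,-0.01,0],"angular":[0,0,0]},{"claw":70,"dp":[0.04,-0.01,0],"angular":[0,0,0]},{"claw":70,"dp":[0.04,-0.01,0],"angular":[0,0,0]},{"claw":70,"dp":[0.04,-0.01,0],"angular":[0,0,0]},{"claw":70,"dp":[0.04,-0.01,0],"angular":[0,0,0]},{"claw":70,"dp":[0.04,-0.008,0],"angular":[0,0,0]},{"claw":70,"dp":[0.04,0,0],"angular":[0,0,0]},{"claw":70,"dp":[0.04,0,0],"angular":[0,0,0]}]'

```text
clock: 48.62
tcp_pos: [0.4839, 0.0489, 0.0868]
orientation: [0.001, 0.741, 0.672, 0.001]
wrist_force: [0.8, 0.2, -1.3]
finger_gap: 0.062
```

```bash
python3 -c "
from h import *
go((.495,.138,.085,-5.6)); plates(.033,.06)"
```

```text
t 48.6 p [0.4839 0.0489 0.0868] th -5.6 tilt [ 0.1 -0. ] F [ 0.8  0.2 -1.3] gap 0.0620
  turn 0.0  dp [0.0898 0.0024 0.0018]
plate top [ 5.2200e-01 -3.4800e-01  4.2000e-02  8.3926e+01] scene [ 5.2600e-01 -3.4900e-01  4.2000e-02  7.4099e+01] mean [ 0.524  -0.3487  0.0424]
plate top [0.504 0.258 0.046 0.677] scene [ 0.508  0.257  0.047 25.389] mean [0.5058 0.2571 0.0465]
plate top [0.498 0.197 0.047 0.573] scene [ 0.501  0.197  0.046 11.993] mean [0.4997 0.197  0.0465]
3 4
```

Emit:
play_rows --steps '[{"claw":70,"dp":[0.035,0.001,0],"angular":[0,0,0]},{"claw":70,"dp":[0.03,0.001,0],"angular":[0,0,0]},{"claw":70,"dp":[0.018,0,0],"angular":[0,0,0]},{"claw":70,"dp":[0.007,0,0],"angular":[0,0,0]},{"claw":70,"dp":[0,0,0.01],"angular":[0,0,0]},{"claw":70,"dp":[0,0,0.01],"angular":[0,0,0]},{"claw":70,"dp":[0,0,0],"angular":[0,0,0]},{"claw":70,"dp":[0,0,0],"angular":[0,0,0]}]'

```text
clock: 49.38
tcp_pos: [0.4936, 0.1351, 0.0641]
orientation: [-0.001, 0.741, 0.671, -0.001]
wrist_force: [0.9, 0.5, 1.1]
finger_gap: 0.0618
```

```bash
python3 -c "
from h import *
go((.495,.138,.017,-5.6))"
```

```text
t 49.4 p [0.4936 0.1351 0.0641] th -5.7 tilt [-0.2 -0. ] F [0.9 0.5 1.1] gap 0.0618
  turn -0.1  dp [0.0030 0.0011 0.0471]
```

Emit:
play_rows --steps '[{"claw":70,"dp":[0.003,0.001,0.012],"angular":[0,0,0]},{"claw":70,"dp":[0,0,0.015],"angular":[0,0,0]},{"claw":70,"dp":[0,0,0.012],"angular":[0,0,0]},{"claw":70,"dp":[0,0,0.006],"angular":[0,0,0]},{"claw":70,"dp":[0,0,0.003],"angular":[0,0,0]},{"claw":255,"dp":[0,0,0],"angular":[0,0,0]},{"claw":255,"dp":[0,0,0],"angular":[0,0,0]},{"claw":255,"dp":[0,0,0],"angular":[0,0,0]}]'

```text
clock: 50.05
tcp_pos: [0.4963, 0.1393, 0.0182]
orientation: [0.0, 0.741, 0.672, 0.0]
wrist_force: [0.3, -0.3, -0.1]
finger_gap: 0.0327
```

Emit:
play_rows --steps '[{"claw":255,"dp":[0,0,0],"angular":[0,0,0]},{"claw":255,"dp":[0,0,0],"angular":[0,0,0]},{"claw":255,"dp":[0,0,0],"angular":[0,0,0]},{"claw":255,"dp":[0,0,0],"angular":[0,0,0]},{"claw":255,"dp":[0,0,0],"angular":[0,0,0]},{"claw":255,"dp":[0,0,0],"angular":[0,0,0]},{"claw":255,"dp":[0,0,0],"angular":[0,0,0]},{"claw":255,"dp":[0,0,0],"angular":[0,0,0]}]'

```text
clock: 50.72
tcp_pos: [0.4963, 0.1393, 0.0181]
orientation: [0.0, 0.741, 0.672, 0.0]
wrist_force: [-3.0, -1.8, 6.2]
finger_gap: 0.0328
```

Emit:
play_rows --steps '[{"claw":255,"dp":[0,0,-0.01],"angular":[0,0,0]},{"claw":255,"dp":[0,0,-0.03],"angular":[0,0,0]},{"claw":255,"dp":[0,0,-0.026],"angular":[0,0,0]},{"claw":255,"dp":[-0.03,0,0],"angular":[0,0,0]},{"claw":255,"dp":[-0.04,0,0],"angular":[0,0,0]},{"claw":255,"dp":[-0.04,0,0],"angular":[0,0,0]},{"claw":255,"dp":[-0.04,0,0],"angular":[0,0,0]},{"claw":255,"dp":[-0.04,0,0],"angular":[0,0,0]}]'

```text
clock: 51.38
tcp_pos: [0.4777, -0.0511, 0.0842]
orientation: [0.001, 0.74, 0.672, 0.001]
wrist_force: [0.8, 0.0, -1.2]
finger_gap: 0.0326
```

Emit:
play_rows --steps '[{"claw":255,"dp":[-0.04,0,0],"angular":[0,0,0]},{"claw":255,"dp":[-0.04,0,0],"angular":[0,0,0]},{"claw":255,"dp":[-0.04,0,0],"angular":[0,0,0]},{"claw":255,"dp":[-0.04,0,0],"angular":[0,0,0]},{"claw":255,"dp":[-0.04,0,0],"angular":[0,0,0]},{"claw":255,"dp":[-0.04,0,0],"angular":[0,0,0]},{"claw":255,"dp":[-0.03,0,0],"angular":[0,0,0]},{"claw":255,"dp":[-0.02,0,0],"angular":[0,0,0]}]'

```text
clock: 52.05
tcp_pos: [0.4495, -0.3422, 0.084]
orientation: [0.001, 0.741, 0.671, -0.0]
wrist_force: [0.9, -0.1, -1.3]
finger_gap: 0.0326
```

```bash
python3 -c "
from h import *
go((.451,-.36,.085,-5.6),(.451,-.36,.015,-5.6))"
```

```text
t 52.0 p [ 0.4495 -0.3422  0.084 ] th -5.7 tilt [ 0.1 -0.1] F [ 0.9 -0.1 -1.3] gap 0.0326
  turn -0.1  dp [-0.0176 0.0033 -0.0010]
  turn 0.0  dp [0.0000 0.0000 0.0700]
```

Emit:
play_rows --steps '[{"claw":255,"dp":[-0.012,0.002,0],"angular":[0,0,0]},{"claw":255,"dp":[-0.005,0.001,0.01],"angular":[0,0,0]},{"claw":255,"dp":[0,0,0.02],"angular":[0,0,0]},{"claw":255,"dp":[0,0,0.016],"angular":[0,0,0]},{"claw":255,"dp":[0,0,0.012],"angular":[0,0,0]},{"claw":255,"dp":[0,0,0.006],"angular":[0,0,0]},{"claw":255,"dp":[0,0,0.004],"angular":[0,0,0]},{"claw":255,"dp":[0,0,0.001],"angular":[0,0,0]}]'

```text
clock: 52.72
tcp_pos: [0.4509, -0.3541, 0.0143]
orientation: [-0.001, 0.74, 0.672, 0.0]
wrist_force: [0.4, -0.9, -1.1]
finger_gap: 0.0324
```

Emit:
play_rows --steps '[{"claw":255,"dp":[0,0,0],"angular":[0,0,0]},{"claw":90,"dp":[0,0,0],"angular":[0,0,0]},{"claw":90,"dp":[0,0,0],"angular":[0,0,0]},{"claw":90,"dp":[0,0,0],"angular":[0,0,0]},{"claw":90,"dp":[0,0,-0.01],"angular":[0,0,0]},{"claw":90,"dp":[0,0,-0.03],"angular":[0,0,0]},{"claw":90,"dp":[0,0,-0.03],"angular":[0,0,0]},{"claw":70,"dp":[0.03,0,0],"angular":[0,0,0]}]'

```text
clock: 53.38
tcp_pos: [0.4575, -0.333, 0.0914]
orientation: [0.007, 0.742, 0.67, -0.0]
wrist_force: [2.0, -1.2, 0.2]
finger_gap: 0.0619
```

Emit:
play_rows --steps '[{"claw":70,"dp":[0.04,0,0],"angular":[0,0,0]},{"claw":70,"dp":[0.04,0,0],"angular":[0,0,0]},{"claw":70,"dp":[0.04,0,0],"angular":[0,0,0]},{"claw":70,"dp":[0.04,0,0],"angular":[0,0,0]},{"claw":70,"dp":[0.04,0,0],"angular":[0,0,0]},{"claw":70,"dp":[0.04,0,0],"angular":[0,0,0]},{"claw":70,"dp":[0.04,0,0],"angular":[0,0,0]},{"claw":70,"dp":[0.04,0,0],"angular":[0,0,0]}]'

```text
clock: 54.05
tcp_pos: [0.4851, -0.0055, 0.0856]
orientation: [0.001, 0.741, 0.672, 0.001]
wrist_force: [0.7, -0.3, -0.1]
finger_gap: 0.0616
```

```bash
python3 -c "
from h import *
go((.501,.197,.085,-5.6)); plates(.033,.06)"
```

```text
t 54.0 p [ 0.4851 -0.0055  0.0856] th -5.6 tilt [ 0.1 -0. ] F [ 0.7 -0.3 -0.1] gap 0.0616
  turn 0.0  dp [0.2030 -0.0039 0.0006]
plate top [ 5.2200e-01 -3.4800e-01  4.3000e-02  4.5305e+01] scene [ 5.2600e-01 -3.4900e-01  4.3000e-02  7.6052e+01] mean [ 0.524  -0.3487  0.0427]
plate top [5.0500e-01 2.5800e-01 4.6000e-02 8.9616e+01] scene [ 0.507  0.258  0.046 13.715] mean [0.5059 0.2583 0.0457]
plate top [0.498 0.197 0.046 2.214] scene [ 0.501  0.198  0.045 26.158] mean [0.4995 0.1976 0.0456]
plate top [ 4.5000e-01 -3.5600e-01  4.2000e-02  4.8833e+01] scene [ 4.5300e-01 -3.5700e-01  4.2000e-02  7.9867e+01] mean [ 0.4515 -0.3562  0.0422]
4 4
```

Second is in its cell (z 0.042). Third.

Emit:
play_rows --steps '[{"claw":70,"dp":[0.04,-0.001,0],"angular":[0,0,0]},{"claw":70,"dp":[0.04,-0.001,0],"angular":[0,0,0]},{"claw":70,"dp":[0.04,-0.001,0],"angular":[0,0,0]},{"claw":70,"dp":[0.035,-0.001,0],"angular":[0,0,0]},{"claw":70,"dp":[0.025,0,0],"angular":[0,0,0]},{"claw":70,"dp":[0.013,0,0],"angular":[0,0,0]},{"claw":70,"dp":[0.006,0,0.01],"angular":[0,0,0]},{"claw":70,"dp":[0,0,0.01],"angular":[0,0,0]}]'

```text
clock: 54.82
tcp_pos: [0.5012, 0.1916, 0.0645]
orientation: [0.001, 0.74, 0.672, 0.001]
wrist_force: [-0.4, 0.1, -0.9]
finger_gap: 0.0618
```

```bash
python3 -c "
from h import *
go((.501,.1975,.017,-5.6),(.501,.1975,.085,-5.6),(.515,-.278,.085,-5.6))"
```

```text
t 54.8 p [0.5012 0.1916 0.0645] th -5.5 tilt [0.1 0. ] F [-0.4  0.1 -0.9] gap 0.0618
  turn 0.1  dp [0.0058 -0.0007 0.0475]
  turn 0.0  dp [0.0000 0.0000 -0.0680]
  turn 0.0  dp [-0.4719 0.0603 -0.0000]
```

Emit:
play_rows --steps '[{"claw":70,"dp":[0.0058,-0.0007,0.012],"angular":[0,0,0]},{"claw":70,"dp":[0,0,0.015],"angular":[0,0,0]},{"claw":70,"dp":[0,0,0.012],"angular":[0,0,0]},{"claw":70,"dp":[0,0,0.006],"angular":[0,0,0]},{"claw":70,"dp":[0,0,0.003],"angular":[0,0,0]},{"claw":255,"dp":[0,0,0],"angular":[0,0,0]},{"claw":255,"dp":[0,0,0],"angular":[0,0,0]},{"claw":255,"dp":[0,0,0],"angular":[0,0,0]}]'

```text
clock: 55.48
tcp_pos: [0.5009, 0.1968, 0.0173]
orientation: [0.0, 0.741, 0.672, 0.001]
wrist_force: [-0.5, -0.7, -0.0]
finger_gap: 0.0328
```

Emit:
play_rows --steps '[{"claw":255,"dp":[0,0,0],"angular":[0,0,0]},{"claw":255,"dp":[0,0,0],"angular":[0,0,0]},{"claw":255,"dp":[0,0,0],"angular":[0,0,0]},{"claw":255,"dp":[0,0,0],"angular":[0,0,0]},{"claw":255,"dp":[0,0,0],"angular":[0,0,0]},{"claw":255,"dp":[0,0,0],"angular":[0,0,0]},{"claw":255,"dp":[0,0,0],"angular":[0,0,0]},{"claw":255,"dp":[0,0,0],"angular":[0,0,0]}]'

```text
clock: 56.15
tcp_pos: [0.5006, 0.1971, 0.017]
orientation: [0.0, 0.741, 0.672, 0.001]
wrist_force: [0.1, -1.5, 5.9]
finger_gap: 0.0324
```

Emit:
play_rows --steps '[{"claw":255,"dp":[0,0,-0.01],"angular":[0,0,0]},{"claw":255,"dp":[0,0,-0.03],"angular":[0,0,0]},{"claw":255,"dp":[0,0,-0.026],"angular":[0,0,0]},{"claw":255,"dp":[-0.03,0,0],"angular":[0,0,0]},{"claw":255,"dp":[-0.04,0,0],"angular":[0,0,0]},{"claw":255,"dp":[-0.04,0,0],"angular":[0,0,0]},{"claw":255,"dp":[-0.04,0,0],"angular":[0,0,0]},{"claw":255,"dp":[-0.04,0,0],"angular":[0,0,0]}]'

```text
clock: 56.82
tcp_pos: [0.4807, 0.0069, 0.0826]
orientation: [-0.0, 0.74, 0.672, 0.0]
wrist_force: [2.4, -0.5, -0.2]
finger_gap: 0.0328
```

Emit:
play_rows --steps '[{"claw":255,"dp":[-0.04,0.01,0],"angular":[0,0,0]},{"claw":255,"dp":[-0.04,0.01,0],"angular":[0,0,0]},{"claw":255,"dp":[-0.04,0.01,0],"angular":[0,0,0]},{"claw":255,"dp":[-0.04,0.01,0],"angular":[0,0,0]},{"claw":255,"dp":[-0.04,0.01,0],"angular":[0,0,0]},{"claw":255,"dp":[-0.035,0.008,0],"angular":[0,0,0]},{"claw":255,"dp":[-0.025,0.002,0],"angular":[0,0,0]},{"claw":255,"dp":[-0.01,0,0],"angular":[0,0,0]}]'

```text
clock: 57.48
tcp_pos: [0.5152, -0.2703, 0.0823]
orientation: [0.001, 0.742, 0.671, -0.0]
wrist_force: [-0.6, -0.0, 0.1]
finger_gap: 0.0331
```

```bash
python3 -c "
from h import *
go((.515,-.278,.015,-5.6))"
```

```text
t 57.5 p [ 0.5152 -0.2703  0.0823] th -5.8 tilt [ 0. -0.] F [-0.6 -0.   0.1] gap 0.0331
  turn -0.2  dp [-0.0077 0.0005 0.0673]
```

Emit:
play_rows --steps '[{"claw":255,"dp":[-0.007,0,0.01],"angular":[0,0,0]},{"claw":255,"dp":[0,0,0.02],"angular":[0,0,0]},{"claw":255,"dp":[0,0,0.015],"angular":[0,0,0]},{"claw":255,"dp":[0,0,0.011],"angular":[0,0,0]},{"claw":255,"dp":[0,0,0.006],"angular":[0,0,0]},{"claw":255,"dp":[0,0,0.004],"angular":[0,0,0]},{"claw":255,"dp":[0,0,0.002],"angular":[0,0,0]},{"claw":255,"dp":[0,0,0],"angular":[0,0,0]}]'

```text
clock: 58.15
tcp_pos: [0.5146, -0.2731, 0.0144]
orientation: [0.0, 0.74, 0.672, 0.0]
wrist_force: [0.1, -1.0, -0.6]
finger_gap: 0.033
```

Emit:
play_rows --steps '[{"claw":90,"dp":[0,0,0],"angular":[0,0,0]},{"claw":90,"dp":[0,0,0],"angular":[0,0,0]},{"claw":90,"dp":[0,0,0],"angular":[0,0,0]},{"claw":90,"dp":[0,0,-0.01],"angular":[0,0,0]},{"claw":90,"dp":[0,0,-0.03],"angular":[0,0,0]},{"claw":90,"dp":[0,0,-0.033],"angular":[0,0,0]},{"claw":70,"dp":[0.03,-0.01,0],"angular":[0,0,0]},{"claw":70,"dp":[0.04,-0.01,0],"angular":[0,0,0]}]'

```text
clock: 58.82
tcp_pos: [0.5043, -0.2054, 0.0912]
orientation: [0.004, 0.742, 0.67, 0.001]
wrist_force: [0.2, 0.9, -0.6]
finger_gap: 0.0618
```

Emit:
play_rows --steps '[{"claw":70,"dp":[0.04,-0.01,0],"angular":[0,0,0]},{"claw":70,"dp":[0.04,-0.01,0],"angular":[0,0,0]},{"claw":70,"dp":[0.04,-0.01,0],"angular":[0,0,0]},{"claw":70,"dp":[0.04,-0.01,0],"angular":[0,0,0]},{"claw":70,"dp":[0.04,0,0],"angular":[0,0,0]},{"claw":70,"dp":[0.04,0,0],"angular":[0,0,0]},{"claw":70,"dp":[0.04,0,0],"angular":[0,0,0]},{"claw":70,"dp":[0.04,0,0],"angular":[0,0,0]}]'

```text
clock: 59.48
tcp_pos: [0.4929, 0.1224, 0.0889]
orientation: [0.001, 0.741, 0.672, 0.001]
wrist_force: [1.4, -0.8, -0.4]
finger_gap: 0.0619
```

```bash
python3 -c "
from h import *
go((.507,.258,.085,-5.6)); plates(.033,.06)"
```

```text
t 59.5 p [0.4929 0.1224 0.0889] th -5.6 tilt [0.1 0. ] F [ 1.4 -0.8 -0.4] gap 0.0619
  turn 0.0  dp [0.1363 0.0008 0.0039]
plate top [ 0.522 -0.348  0.042 22.617] scene [ 5.2600e-01 -3.4900e-01  4.2000e-02  8.0737e+01] mean [ 0.5242 -0.3487  0.0423]
plate top [ 0.513 -0.272  0.041 37.68 ] scene [ 5.1700e-01 -2.7300e-01  4.3000e-02  6.1268e+01] mean [ 0.5147 -0.2725  0.042 ]
plate top [ 0.451 -0.356  0.042 28.113] scene [ 4.5300e-01 -3.5700e-01  4.3000e-02  6.4072e+01] mean [ 0.4519 -0.3566  0.0425]
3 4
```

Emit:
play_rows --steps '[{"claw":70,"dp":[0.04,0,0],"angular":[0,0,0]},{"claw":70,"dp":[0.04,0,0],"angular":[0,0,0]},{"claw":70,"dp":[0.03,0,0],"angular":[0,0,0]},{"claw":70,"dp":[0.018,0,0],"angular":[0,0,0]},{"claw":70,"dp":[0.009,0,0.01],"angular":[0,0,0]},{"claw":70,"dp":[0.003,0,0.01],"angular":[0,0,0]},{"claw":70,"dp":[0,0,0],"angular":[0,0,0]},{"claw":70,"dp":[0,0,0],"angular":[0,0,0]}]'

```text
clock: 60.25
tcp_pos: [0.5049, 0.2581, 0.0661]
orientation: [-0.0, 0.741, 0.672, -0.002]
wrist_force: [-1.1, -0.1, -0.6]
finger_gap: 0.0618
```

```bash
python3 -c "
from h import *
go((.507,.258,.017,-5.6),(.507,.258,.085,-5.6),(.442,-.284,.085,-5.6)); plates(.033,.06)"
```

```text
t 60.2 p [0.5049 0.2581 0.0661] th -5.6 tilt [-0.2 -0.1] F [-1.1 -0.1 -0.6] gap 0.0618
  turn -0.0  dp [0.0001 0.0021 0.0491]
  turn 0.0  dp [0.0000 0.0000 -0.0680]
  turn 0.0  dp [-0.5458 -0.0118 -0.0000]
plate top [ 0.522 -0.348  0.041 35.231] scene [ 5.2600e-01 -3.4900e-01  4.2000e-02  7.7344e+01] mean [ 0.5241 -0.3489  0.0419]
plate top [5.0300e-01 2.5500e-01 4.7000e-02 7.5632e+01] scene [ 0.508  0.257  0.047 19.539] mean [0.5056 0.2563 0.0468]
plate top [ 0.513 -0.271  0.042 31.461] scene [ 0.516 -0.273  0.043  5.108] mean [ 0.5148 -0.2719  0.0423]
plate top [ 0.45  -0.356  0.042 34.145] scene [ 4.5300e-01 -3.5700e-01  4.2000e-02  5.9129e+01] mean [ 0.4513 -0.3564  0.042 ]
4 4
```

Emit:
play_rows --steps '[{"claw":70,"dp":[0,0.002,0.012],"angular":[0,0,0]},{"claw":70,"dp":[0,0,0.016],"angular":[0,0,0]},{"claw":70,"dp":[0,0,0.012],"angular":[0,0,0]},{"claw":70,"dp":[0,0,0.006],"angular":[0,0,0]},{"claw":70,"dp":[0,0,0.003],"angular":[0,0,0]},{"claw":255,"dp":[0,0,0],"angular":[0,0,0]},{"claw":255,"dp":[0,0,0],"angular":[0,0,0]},{"claw":255,"dp":[0,0,0],"angular":[0,0,0]}]'

```text
clock: 61.02
tcp_pos: [0.5079, 0.2597, 0.0194]
orientation: [-0.0, 0.741, 0.672, 0.0]
wrist_force: [-1.8, -0.5, -0.8]
finger_gap: 0.0327
```

Emit:
play_rows --steps '[{"claw":255,"dp":[0,0,0],"angular":[0,0,0]},{"claw":255,"dp":[0,0,0],"angular":[0,0,0]},{"claw":255,"dp":[0,0,0],"angular":[0,0,0]},{"claw":255,"dp":[0,0,0],"angular":[0,0,0]},{"claw":255,"dp":[0,0,0],"angular":[0,0,0]},{"claw":255,"dp":[0,0,0],"angular":[0,0,0]},{"claw":255,"dp":[0,0,0],"angular":[0,0,0]},{"claw":255,"dp":[0,0,0],"angular":[0,0,0]}]'

```text
clock: 61.68
tcp_pos: [0.5079, 0.2596, 0.0193]
orientation: [0.0, 0.741, 0.672, 0.0]
wrist_force: [-3.8, -1.2, 6.4]
finger_gap: 0.0326
```

Emit:
play_rows --steps '[{"claw":255,"dp":[0,0,-0.01],"angular":[0,0,0]},{"claw":255,"dp":[0,0,-0.03],"angular":[0,0,0]},{"claw":255,"dp":[0,0,-0.026],"angular":[0,0,0]},{"claw":255,"dp":[-0.03,0,0],"angular":[0,0,0]},{"claw":255,"dp":[-0.04,0,0],"angular":[0,0,0]},{"claw":255,"dp":[-0.04,0,0],"angular":[0,0,0]},{"claw":255,"dp":[-0.04,0,0],"angular":[0,0,0]},{"claw":255,"dp":[-0.04,0,0],"angular":[0,0,0]}]'

```text
clock: 62.35
tcp_pos: [0.49, 0.0691, 0.0854]
orientation: [0.001, 0.74, 0.672, 0.001]
wrist_force: [1.2, 0.4, -0.7]
finger_gap: 0.0327
```

Emit:
play_rows --steps '[{"claw":255,"dp":[-0.04,-0.001,0],"angular":[0,0,0]},{"claw":255,"dp":[-0.04,-0.001,0],"angular":[0,0,0]},{"claw":255,"dp":[-0.04,-0.001,0],"angular":[0,0,0]},{"claw":255,"dp":[-0.04,-0.001,0],"angular":[0,0,0]},{"claw":255,"dp":[-0.04,-0.001,0],"angular":[0,0,0]},{"claw":255,"dp":[-0.04,-0.001,0],"angular":[0,0,0]},{"claw":255,"dp":[-0.04,-0.001,0],"angular":[0,0,0]},{"claw":255,"dp":[-0.03,0,0],"angular":[0,0,0]}]'

```text
clock: 63.02
tcp_pos: [0.4527, -0.2411, 0.0854]
orientation: [0.002, 0.741, 0.671, -0.0]
wrist_force: [1.2, 0.7, -1.7]
finger_gap: 0.0323
```

```bash
python3 -c "
from h import *
go((.442,-.284,.085,-5.6))"
```

```text
t 63.0 p [ 0.4527 -0.2411  0.0854] th -5.7 tilt [ 0.1 -0.1] F [ 1.2  0.7 -1.7] gap 0.0323
  turn -0.1  dp [-0.0438 -0.0065 0.0004]
```

Emit:
play_rows --steps '[{"claw":255,"dp":[-0.025,-0.003,0],"angular":[0,0,0]},{"claw":255,"dp":[-0.014,-0.002,0],"angular":[0,0,0]},{"claw":255,"dp":[-0.006,-0.001,0],"angular":[0,0,0]},{"claw":255,"dp":[0,0,0.015],"angular":[0,0,0]},{"claw":255,"dp":[0,0,0.015],"angular":[0,0,0]},{"claw":255,"dp":[0,0,0.006],"angular":[0,0,0]},{"claw":255,"dp":[0,0,0],"angular":[0,0,0]},{"claw":255,"dp":[0,0,0],"angular":[0,0,0]}]'

```text
clock: 63.68
tcp_pos: [0.4423, -0.2804, 0.0484]
orientation: [-0.001, 0.74, 0.672, 0.0]
wrist_force: [0.5, -0.7, -1.3]
finger_gap: 0.0325
```

```bash
python3 -c "
from h import *
go((.442,-.285,.0155,-5.6))"
```

```text
t 63.7 p [ 0.4423 -0.2804  0.0484] th -5.5 tilt [-0.  0.] F [ 0.5 -0.7 -1.3] gap 0.0325
  turn 0.1  dp [-0.0046 0.0001 0.0329]
```

Emit:
play_rows --steps '[{"claw":255,"dp":[-0.0045,0,0.008],"angular":[0,0,0]},{"claw":255,"dp":[0,0,0.01],"angular":[0,0,0]},{"claw":255,"dp":[0,0,0.007],"angular":[0,0,0]},{"claw":255,"dp":[0,0,0.005],"angular":[0,0,0]},{"claw":255,"dp":[0,0,0.002],"angular":[0,0,0]},{"claw":255,"dp":[0,0,0.001],"angular":[0,0,0]},{"claw":255,"dp":[0,0,0],"angular":[0,0,0]},{"claw":90,"dp":[0,0,0],"angular":[0,0,0]}]'

```text
clock: 64.35
tcp_pos: [0.4419, -0.286, 0.0154]
orientation: [0.0, 0.741, 0.672, 0.0]
wrist_force: [0.5, -0.3, -0.3]
finger_gap: 0.0435
```

Emit:
play_rows --steps '[{"claw":90,"dp":[0,0,0],"angular":[0,0,0]},{"claw":90,"dp":[0,0,0],"angular":[0,0,0]},{"claw":90,"dp":[0,0,0],"angular":[0,0,0]},{"claw":90,"dp":[0,0,-0.01],"angular":[0,0,0]},{"claw":90,"dp":[0,0,-0.03],"angular":[0,0,0]},{"claw":90,"dp":[0,0,-0.04],"angular":[0,0,0]},{"claw":90,"dp":[0,0,-0.04],"angular":[0,0,0]},{"claw":90,"dp":[0.03,0,-0.02],"angular":[0,0,0]}]'

```text
clock: 65.02
tcp_pos: [0.4471, -0.2612, 0.161]
orientation: [0.005, 0.742, 0.67, 0.0]
wrist_force: [1.5, -0.8, -0.1]
finger_gap: 0.0551
```

Emit:
play_rows --steps '[{"claw":90,"dp":[0.04,0,0],"angular":[0,0,0]},{"claw":90,"dp":[0.04,0,0],"angular":[0,0,0]},{"claw":90,"dp":[0.04,0,0],"angular":[0,0,0]},{"claw":90,"dp":[0.04,0,0],"angular":[0,0,0]},{"claw":90,"dp":[0.04,0,0],"angular":[0,0,0]},{"claw":90,"dp":[0.02,0,0],"angular":[0,0,0]},{"claw":90,"dp":[0,0,0],"angular":[0,0,0]},{"claw":90,"dp":[0,0,0],"angular":[0,0,0]}]'

```text
clock: 65.68
tcp_pos: [0.4663, -0.0362, 0.1561]
orientation: [0.001, 0.74, 0.673, 0.0]
wrist_force: [-0.2, -0.5, -0.1]
finger_gap: 0.055
```

```bash
python3 -c "
from h import *
go(); plates(.033,.06); bar()
p,d,c=cam('scene')
cv2.imwrite('pics/s10.png',cv2.resize(p[...,::-1],(800,600),interpolation=cv2.INTER_CUBIC))"
```

```text
t 65.7 p [ 0.4663 -0.0362  0.1561] th -5.4 tilt [ 0.1 -0. ] F [-0.2 -0.5 -0.1] gap 0.0550
plate top [ 5.2200e-01 -3.4800e-01  4.2000e-02  6.5212e+01] scene [ 5.2600e-01 -3.5000e-01  4.3000e-02  6.7317e+01] mean [ 0.5241 -0.3488  0.0423]
plate top [ 5.1300e-01 -2.7200e-01  4.3000e-02  6.0731e+01] scene [ 5.1700e-01 -2.7300e-01  4.3000e-02  6.5185e+01] mean [ 0.5148 -0.2722  0.0429]
plate top [ 0.45  -0.356  0.041 14.708] scene [ 4.5300e-01 -3.5700e-01  4.3000e-02  8.2766e+01] mean [ 0.4515 -0.3562  0.0419]
plate top [ 4.4000e-01 -2.8700e-01  4.2000e-02  6.4991e+01] scene [ 4.4300e-01 -2.8800e-01  4.3000e-02  5.5018e+01] mean [ 0.4415 -0.2872  0.0425]
4 4
top bar 141 [0.64  0.156 0.199] [0.631 0.101 0.194] [9. 9. 9.]
scene bar 176 [0.646 0.152 0.2  ] [0.596 0.085 0.117] [9. 9. 9.]
```

View pics/s10.png

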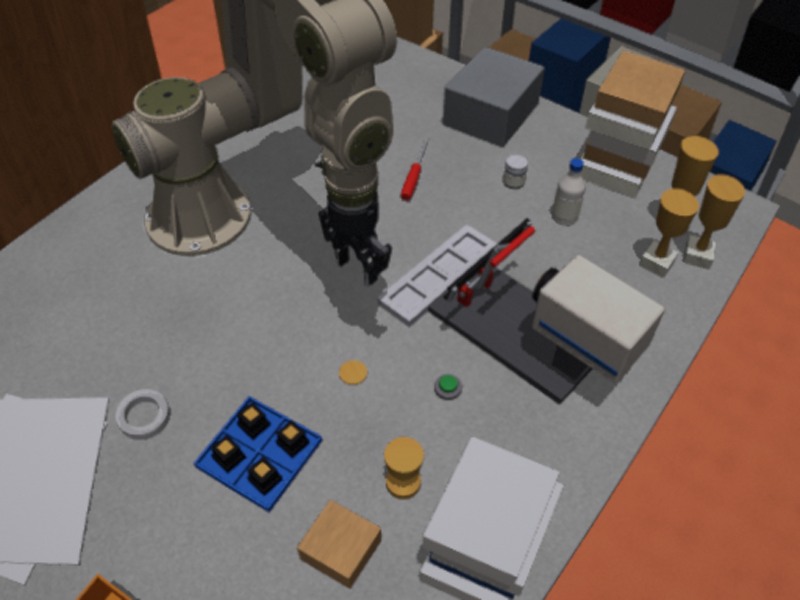

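The picture shows four plinths upright, one per cell: (250,420), (291,437), (228,453) and (263,474). The clamp is open, with the bar at (513,245), and the medal, cup, tape and the rest are where they were. Handing in.

```bash
python3 -c "
from h import *
print(env.hand_in())"
```

```text
the job is handed in; nothing more can be done
None
```

The job is finished and handed in at about 66 s; the hand-in gave no verdict. All four plinths went into the jig pockets, and I closed the clamp. I then pressed the start button once, swung the clamp back fully open, and put one plinth in each cell of the blue tray.

**Last checks**
- **Seating in the jig:** all four plates read 46 mm high, which is fully home.
- **Clamp closed:** the bar read 85 mm high on its surface (about 80 mm at its centre), as expected.
- **Button:** it bottomed out at about 15 N with no further travel, with the clamp closed. Afterwards it read 23 mm high, so it had sprung back.
- **Clamp open:** the bar is back at its starting position.
- **Tray:** all four plates read 42 mm high, upright on the cell floors.
- **Other objects:** the last picture shows nothing else moved, and the robot is touching nothing.

**What went wrong or disagreed**
- **Fingertips:** they sit roughly 20 mm higher relative to the TCP than the interface text says. My first grasp closed on air above a plinth without moving it, and I corrected for this afterwards.
- **Clamp opening:** the bar slipped out of the grip at about 1.4 rad, with up to about 35 N at the wrist. The spring took it the rest of the way to the stop.
- **Cameras:** the two disagree by about 4 mm in x, so I used their mean.
- **Tray alignment:** the plinths stand about 13 degrees out of square with the cell walls, and clear them.

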